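# Fill the jar crate and hold its hold-down board over the lids

### The job

Finish the small three-cell jar crate: gently set the single jar that stands by itself on the open table upright into the crate's empty cell and let go of it. Then take the flat hold-down board with the three round windows by its handle, carry it over the things on the table without bumping the crate or its jars, and hold it level over the crate, lengthwise with it and one window centred over each jar, one to two centimetres above the jar lids and touching none of them. Finish while still holding the board still in that place (do not put it down), with the jars upright in their cells and the other things left where they were.

Things in the scene. Friction and masses are not known exactly. Their poses are not given: they have to be found in the camera images.
- crate: Low open plywood crate, fixed, 90 mm along its x, 258 mm along y (274 with end cleats), walls 55 mm high and 6 mm thick, floor 6 mm thick. One row of three square cells, 78 x 78 mm inside, centred at x = 0, y = -84, 0, +84 mm. Origin: centre of its underside, on the table top; z up. Jars standing in it have their lid tops 118 mm above the table.
- empty_cell: The crate's empty cell: this point is the centre of that cell's floor, 6 mm above the table. Nothing stands there at first; it may be any of the three cells. It does not move.
- jar: Upright full glass jar with a metal lid, 69 mm across, 112 mm high, 0.46 kg give or take, smooth straight sides; origin at the centre of its underside, z up. This is the one to load: it stands alone on the open table, left of the crate, at first.
- packed_jar_1: Upright full glass jar with a metal lid, 69 mm across, 112 mm high, 0.46 kg give or take, smooth straight sides; origin at the centre of its underside, z up. It already stands in one cell of the crate.
- packed_jar_2: Upright full glass jar with a metal lid, 69 mm across, 112 mm high, 0.46 kg give or take, smooth straight sides; origin at the centre of its underside, z up. It already stands in another cell of the crate.
- board: Loose plywood board lying flat at the left, roughly crosswise to the crate, 0.25 kg: 90 (x) by 258 (y) by 8 mm, three 50 mm round windows at y = -84, 0, +84 mm. Its handle is a wooden bar along y over the middle window: 14 mm wide, 14 high, 104 long, centre line 45 mm above the underside, on 12 mm posts at y = -42, +42 mm. Balances at the middle. Origin: centre of the underside, z up.
- stapler: Bystander: grey and black stapler lying on the table near the front edge, 32 x 137 x 44 mm; origin at the centre of its underside.
- tape_roll: Bystander: brown roll of parcel tape, standing flat, 66 mm across, 48 mm high; origin at the centre of its underside.
- marker: Bystander: felt marker lying near the front edge, 17 x 130 x 18 mm; origin at the centre of its underside.
- lid_0: Bystander: loose jar lid, black top up, lying at the right, 65 mm across, 16 mm high, 11 g; origin at the centre of its underside.
- lid_1: Bystander: loose jar lid lying hollow side up behind the lone jar, 65 mm across, 16 mm high, 11 g; origin at the centre of its underside.
Things that resemble listed ones, but are neither listed nor needed, are in the scene too. What is shaped like the jar but blue or pink is not meant.

How it is judged:
On the way:
1. the lone jar stands upright in the empty cell of the crate, let go (horizontal distance between jar and empty_cell below 0.01 m and z of jar in the frame of crate between 0.003 and 0.01 m and angle between jar's own z axis and vertical below 0.08 rad and contact force between the fingers and jar below 0.1 N), for 0.2 s.
At the end, for the whole second after the job is handed in: Jar released, upright on the floor of the empty cell (10 mm); packed jars upright in place (14 mm). Board gripped, still, level (0.08 rad), centre within 12 mm of the crate's, lengthwise with it (0.08 rad), underside 3 to 30 mm above the lids (121 to 148 mm up), touching no jar or crate (all of step 1 and distance of each of packed_jar_1, packed_jar_2 from where it was at the start of the episode below 0.014 m and angle between each of packed_jar_1, packed_jar_2, board's own z axis and vertical below 0.08 rad and horizontal distance between board and crate below 0.012 m and angle between the y axis of board and the y axis of crate, either way round below 0.08 rad and z of board in the frame of crate between 0.121 and 0.148 m and contact force between the fingers and board above 1 N and linear speed of board below 0.03 m/s and contact force between board and crate below 0.1 N and contact force between board and jar below 0.1 N and contact force between board and packed_jar_1 below 0.1 N and contact force between board and packed_jar_2 below 0.1 N); the arm keeps its last pose, push and grip.
It fails at once if the stapler, tape roll, marker or a loose lid is pushed more than 3 cm from its place (distance of any of stapler, tape_roll, marker, lid_0, lid_1 from where it was at the start of the episode above 0.03 m).
It fails at once if the jar is set down hard or dropped (more than 50 N between jar and crate) (contact force between jar and crate above 50 N).
It fails at once if the board strikes a jar or the crate hard (more than 15 N) (contact force between board and crate above 15 N or contact force between board and jar above 15 N or contact force between board and packed_jar_1 above 15 N or contact force between board and packed_jar_2 above 15 N).
It also fails if it takes over 67 s, if anything falls off the work surface, if the arm or the gripper's body presses on something with over 40 N, if the wrist force passes 120 N, or if a joint passes its speed limit or range.

### The arm

A 7-joint arm with a two-finger parallel gripper is mounted at the origin on a cart in front of the work surface, level with it; the furniture and walls round the work are solid. World frame = base frame: x ahead of the robot, y to its left, z up, the work surface at z = 0. Lengths are in m, angles in rad, forces in N, time in s.
With the tool pointing down it reaches from about 0.425 to 0.875 m from the base axis. Payload 8.4 kg.
Tool frame: the origin (TCP) lies at the very end of the fingers, on their centre line; the grasp point (between the pads) lies behind it (bot.grip_point_offset is the z of the grasp point in the tool frame, in m); z points along the fingers, y is the direction in which the jaws open and shut (so a half turn about z gives the same grasp; the last joint's range is limited). The gripper opens to 85 mm and grips with 20 to 120 N. Pads are 22 mm wide; open, the fingers measure 114 mm over their backs; the gripper's body (76 mm by 85 mm) begins 54 mm behind the grasp point. The pads swing forward as they close: fully open they stand 13 mm farther back than shut.
Start: joints at [-1.366, 0.333, 0.04, 1.465, -0.013, 1.343, -0.059], TCP at [0.194, 0.62, 0.231] pointing down, gripper open.
Joint ranges: [-2.58, 2.58], [-0.38, 2.09], [-1.3, 1.39], [0.25, 2.4], [-1.5, 4.64], [0.08, 2.09], [-2.65, 2.65]. Speed limits (rad/s): [2.22, 2.22, 2.79, 2.79, 3.14, 3.14, 3.14].

### API

Orientations are given as a unit quaternion [x, y, z, w].
In Python, from workcell import bot gives the robot as it stands. The module is installed in compiled form; this text tells all that it offers.
- The arm moves only by the shell command python3 -m creep 'ROWS' [OPENING] [FORCE]. ROWS is JSON, a list of rows, each a list of 4 numbers: the shift along the tool's x, y, z in m, then the turn about the tool's z in rad. A call has 1 to 20 rows; each row is the pose to reach, as a shift and turn from the pose measured when the call began, along the tool's axes at that moment; what a row does not reach only later rows make up. A row lasts 1/8 s, in which the tool goes at most 62.5 mm and 10.7 degrees, less where a joint would pass 70% of its speed; a pose out of reach is approached as far as the arm can. A call with a gripper value outside its range is refused whole. OPENING is the opening, from 0 (shut) to 1 (fully open), set as the call begins (- or left out, the last holds). The fingers move at their own pace and stop on an object; FORCE is the grip in N (left out, the last holds). Time passes only in rows, so rows that repeat a pose let the fingers close. It gives the time, the measured TCP pose, the force and the opening at its end, in the units of the state.
- bot.read_state(): the state, without advancing time (a new reading comes with each control period).
- bot.get_image(name): name is "side" or "top" or "wrist"; returns a dict with "pixels" (480x640x3 uint8, red, green, blue), "vertical_fov" (degrees; the focal length in pixels is half the picture's height over the tangent of half this angle, whatever the lens; pixels are square), "cx", "cy" (the principal point, pixels), "k1" (the pictures are not rectified: a ray, as slopes to the right and down, at radius r is drawn at 1 + k1 r^2 times it, then the intrinsics apply), "pose" (4x4, takes a point from camera to world coordinates). Camera axes: x right, y up, looking along -z (the intrinsics and any distortion apply to the point x, -y, -z); pixel columns grow to the right and rows downward; lengths in m; the calibration is good to about 2 mm. A picture is of the moment at which its call begins. There is no depth.
- bot.finish_job(): hands the job in, once; it reports no verdict.
Trained networks look in a picture, given as the dict that the camera call returned (one of the last four; its "shot" number tells which), for a name from the list of things; names that differ only in an ending like _2 or _b are one class to them, and where a whole thing is asked for, a point or a joint stands for the part that bears it (a point fixed in the world has none). Each returns a list of dicts, best first, with "p" (0 to 1); they miss things now and then, are a little off and sometimes report something else, mostly with a low value. They report only what shows in the picture. A call takes as long as a camera call. They do not tell look-alikes from the thing itself.
- bot.recognise(query, picture): "box" ([left, top, right, bottom] in pixels, round what is visible of it).
- bot.masks_of(query, picture): "pixels" (480x640 bool, what is visible of it) and "box" ([left, top, right, bottom] in pixels, round what is visible of it).
- bot.tip_of(query, picture): "point" ([column, row] in pixels: a listed point, or the origin of a listed thing).
The state is a dict: "t": time; "joint_positions": joint angles; "joint_velocities": joint speeds; "joint_torque": joint torques, N m; "ee_pos": TCP position; "tcp_rot": TCP orientation; "ft_force": force on the tool from outside, world axes, zero at the start; "torque": the same for the moment, N m; "finger_gap": opening from 0.0 (shut) to 1.0 (fully open).
Only numpy, scipy, OpenCV 4.12 (cv2) and the standard library are available. Lean on these libraries where they do the work, as an engineer would, in place of code of your own. Each camera call takes 0.05 s, during which the arm holds its last target.

## Working session

There is one attempt and no reset: what is moved stays moved. The work goes in short steps, Python scripts to look and compute and a shell command to move; the robot and the scene stay as the last step left them, time stands still between calls to the robot, and variables do not carry over. Pictures are saved under pics/ and viewed, and the job is handed in when it is done.

```bash
ls; mkdir -p pics
python3 - <<'E'
from workcell import bot
import cv2
s=bot.read_state(); print({k:s[k] for k in('t','ee_pos','tcp_rot','finger_gap','ft_force')}, bot.grip_point_offset)
for n in('side','top','wrist'):
    im=bot.get_image(n); cv2.imwrite(f'pics/{n}0.png',im['pixels'][:,:,::-1]); print(n,im['vertical_fov'],im['cx'],im['cy'],im['k1'],im['pose'])
E
```

```text
pics
{'t': 0.0, 'ee_pos': array([0.1943483 , 0.61976428, 0.23038259]), 'tcp_rot': array([ 1.51338107e-01,  9.88481684e-01, -8.56449186e-04, -6.55830791e-05]), 'finger_gap': 0.9951781415462202, 'ft_force': array([ 0.20547268, -0.66883688, -0.0413137 ])} -0.0187
side 42.15935277201536 323.5194026598751 243.9557765249886 -0.08706187439647574 [[ 8.50377641e-01  3.09674638e-01 -4.25393331e-01 -1.78651841e-01]
 [-5.26172111e-01  4.99127495e-01 -6.88487221e-01 -1.19234150e+00]
 [-8.81523236e-04  8.09304246e-01  5.87389019e-01  1.01930397e+00]
 [ 0.00000000e+00  0.00000000e+00  0.00000000e+00  1.00000000e+00]]
top 55.73895495378362 319.1752305085971 236.5117173564797 -0.02318386109742118 [[ 0.02694619  0.98159885 -0.18904389  0.3182301 ]
 [-0.99954599  0.02900774  0.0081463  -0.03352215]
 [ 0.01348013  0.18873855  0.98193485  1.10137629]
 [ 0.          0.          0.          1.        ]]
wrist 66.61487299383491 315.18176845972476 245.6544125050775 -0.0076689678935506055 [[ 0.299385   -0.92070912 -0.25032648  0.13091987]
 [ 0.95413155  0.28854981  0.07982472  0.63858397]
 [-0.00126369 -0.26274271  0.9648651   0.37237026]
 [ 0.          0.          0.          1.        ]]
```

View pics/side0.png

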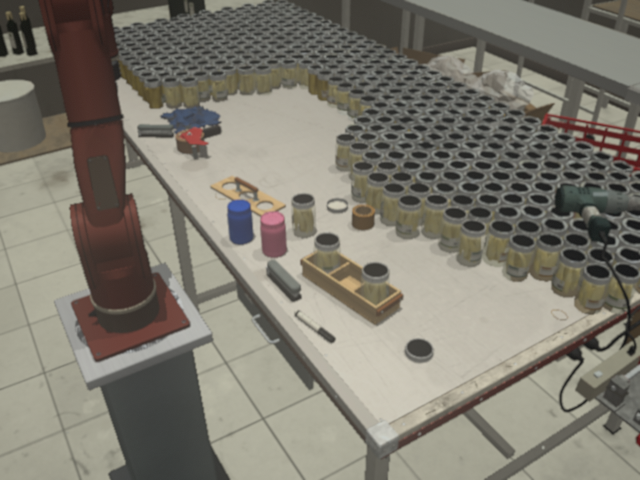

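View pics/top0.png

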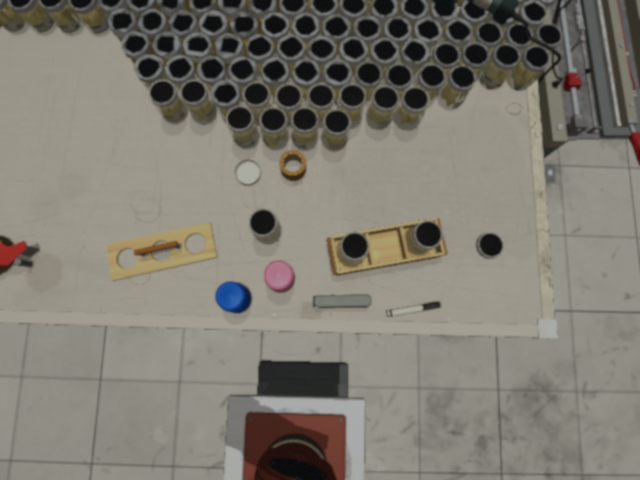

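View pics/wrist0.png

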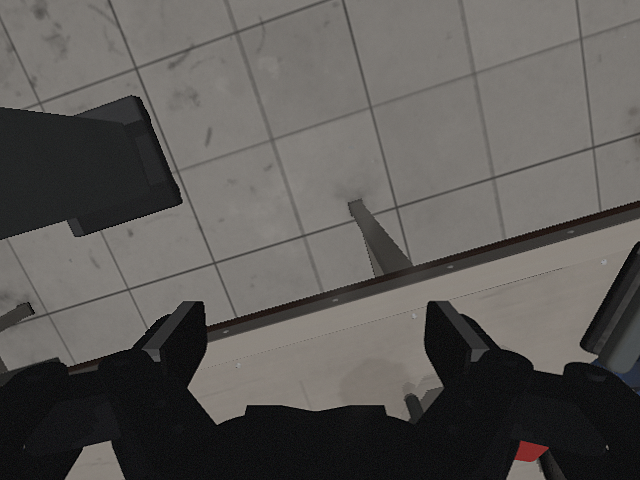

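The top view shows the lone jar at (263,223), the crate at about (387,247) with its middle cell empty, and the board at (162,250) with its handle running along the image's left-right axis. The blue and pink decoys are at (233,297) and (279,276). Next I'll measure these.

```bash
cat > h.py <<'E'
import numpy as np, cv2
from scipy.spatial.transform import Rotation as R
from scipy.optimize import least_squares
from workcell import bot
def K(im):
    f=240/np.tan(np.radians(im['vertical_fov'])/2); return f,im['cx'],im['cy'],im['k1']
def proj(im,P):
    P=np.atleast_2d(P); M=np.array(im['pose']); c=(P-M[:3,3])@M[:3,:3]
    x=c[:,0]/-c[:,2]; y=-c[:,1]/-c[:,2]; f,cx,cy,k=K(im); s=1+k*(x*x+y*y)
    return np.c_[cx+f*x*s,cy+f*y*s]
def back(im,uv,z):
    uv=np.atleast_2d(np.asarray(uv,float)); f,cx,cy,k=K(im)
    d=(uv-[cx,cy])/f; u=d.copy()
    for _ in range(20): u=d/(1+k*(u**2).sum(1,keepdims=True))
    M=np.array(im['pose']); r=np.c_[u[:,0],-u[:,1],-np.ones(len(u))]@M[:3,:3].T
    return M[:3,3]+r*((z-M[2,3])/r[:,2:])
def save(im,n,pts=None,crop=None,sc=1):
    a=np.ascontiguousarray(im['pixels'][:,:,::-1])
    if crop: x0,y0,x1,y1=crop; a=cv2.resize(a[y0:y1,x0:x1],None,fx=sc,fy=sc,interpolation=cv2.INTER_CUBIC)
    else: x0=y0=0
    if pts is not None:
        for p in np.atleast_2d(pts): cv2.circle(a,(int((p[0]-x0+.5)*sc),int((p[1]-y0+.5)*sc)),1,(0,255,0),-1)
    cv2.imwrite('pics/'+n,a)
def circ(c,r,z,n=48):
    t=np.linspace(0,2*np.pi,n,endpoint=False); return np.c_[c[0]+r*np.cos(t),c[1]+r*np.sin(t),np.full(n,z)]
def tf(p,xy,yaw,z=0):
    p=np.atleast_2d(p); c,s=np.cos(yaw),np.sin(yaw)
    return np.c_[xy[0]+c*p[:,0]-s*p[:,1],xy[1]+s*p[:,0]+c*p[:,1],z+p[:,2]]
def st():
    s=bot.read_state(); r=R.from_quat(s['tcp_rot']).as_matrix()
    print('t %.2f'%s['t'],'tcp',np.round(s['ee_pos'],4),'x',np.round(r[:,0],3),'y',np.round(r[:,1],3),'z',np.round(r[:,2],3),'gap %.3f'%s['finger_gap'],'F',np.round(s['ft_force'],1),'q',np.round(s['joint_positions'],2))
    return s,r
E
python3 - <<'E'
from h import *
for n in('top','side'):
    im=bot.get_image(n)
    for q in('jar','crate','board','empty_cell','lid_1','tape_roll','stapler'):
        m=bot.masks_of(q,im) if q!='empty_cell' else []; t=bot.tip_of(q,im)
        print(n,q,[(round(a['p'],2),np.round(a['box']).tolist()) for a in m[:4]],[(round(a['p'],2),np.round(a['point'],1).tolist(),np.round(back(im,a['point'],.006 if q=='empty_cell' else 0)[0],3).tolist()) for a in t[:4]])
E
```

```text
top jar [(0.92, [215.0, 282.0, 249.0, 313.0]), (0.8, [247.0, 207.0, 278.0, 247.0]), (0.67, [263.0, 260.0, 294.0, 295.0])] [(0.95, [265.5, 229.0], [0.545, 0.091, 0.0]), (0.91, [239.6, 299.4], [0.371, 0.144, 0.0]), (0.71, [291.8, 167.7], [0.706, 0.032, 0.0]), (0.6, [279.8, 280.4], [0.419, 0.05, 0.0])]
top crate [(0.86, [328.0, 221.0, 448.0, 275.0])] [(0.74, [386.2, 250.5], [0.5, -0.209, 0.0]), (0.7, [349.9, 250.6], [0.497, -0.119, 0.0])]
top board [(0.56, [107.0, 224.0, 216.0, 280.0]), (0.41, [312.0, 295.0, 376.0, 309.0])] [(0.68, [160.5, 252.7], [0.478, 0.345, 0.0])]
top empty_cell [] []
top lid_1 [(0.73, [233.0, 159.0, 258.0, 186.0]), (0.64, [475.0, 233.0, 505.0, 261.0])] [(0.79, [485.9, 245.3], [0.52, -0.457, 0.0])]
top tape_roll [(0.93, [282.0, 153.0, 308.0, 180.0])] [(0.96, [295.9, 170.6], [0.699, 0.021, 0.0])]
top stapler [(0.57, [312.0, 294.0, 372.0, 310.0])] [(0.69, [340.2, 299.2], [0.378, -0.097, 0.0])]
side jar [(0.71, [260.0, 213.0, 285.0, 254.0]), (0.61, [289.0, 193.0, 316.0, 236.0]), (0.61, [228.0, 198.0, 252.0, 242.0])] [(0.75, [302.0, 230.3], [0.542, 0.092, 0.0]), (0.68, [275.2, 252.2], [0.427, 0.039, 0.0]), (0.64, [240.1, 236.3], [0.378, 0.159, 0.0])]
side crate [(0.69, [298.0, 253.0, 402.0, 325.0]), (0.34, [209.0, 181.0, 290.0, 216.0])] [(0.92, [348.0, 289.7], [0.508, -0.198, 0.0]), (0.3, [363.7, 219.5], [0.725, 0.044, 0.0])]
side board [(0.65, [208.0, 178.0, 292.0, 218.0])] [(0.74, [245.7, 201.3], [0.473, 0.319, 0.0])]
side empty_cell [] [(0.18, [302.2, 230.2], [0.539, 0.084, 0.006])]
side lid_1 [(0.77, [328.0, 197.0, 350.0, 213.0]), (0.74, [405.0, 338.0, 435.0, 360.0])] [(0.62, [338.5, 206.8], [0.699, 0.142, 0.0]), (0.55, [421.1, 353.3], [0.526, -0.47, 0.0])]
side tape_roll [(0.77, [353.0, 202.0, 375.0, 230.0])] [(0.7, [373.5, 301.1], [0.538, -0.268, 0.0]), (0.66, [362.6, 223.0], [0.712, 0.031, 0.0])]
side stapler [(0.95, [266.0, 261.0, 302.0, 302.0])] [(0.87, [286.4, 285.4], [0.384, -0.101, 0.0])]
```

Run:
```python
from h import *
from scipy.optimize import minimize
ims={n:bot.get_image(n) for n in('top','side')}
def hullmask(im,P):
    S=8; p=proj(im,P); h=cv2.convexHull(((p)*16).astype(np.int32)); m=np.zeros((480,640),np.uint8); cv2.fillPoly(m,[h],1,shift=4); return m>0
mk={}
for n,im in ims.items():
    for q in('jar','board'):
        for a in bot.masks_of(q,im):
            c=np.mean(np.argwhere(a['pixels']),0)[::-1]
            mk.setdefault((n,q),[]).append((c,a['pixels']))
def near(n,q,xy,z):
    g=proj(ims[n],[[*xy,z]])[0]; l=mk.get((n,q),[]); b=min(l,key=lambda t:np.hypot(*(t[0]-g))); print(n,q,np.round(b[0]-g,1)); return b[1]
jp=lambda x:np.r_[circ(x,.0345,0),circ(x,.0345,.112)]
def bd(x):
    p=np.array([[a,b,c] for a in(-.045,.045) for b in(-.129,.129) for c in(0,.008)]); return tf(p,x[:2],x[2])
def cost(x,f,names,ms):
    v=0
    for n,m in zip(names,ms):
        h=hullmask(ims[n],f(x)); v+=1-(h&m).sum()/(h|m).sum()
    return v
for q,f,x0,z in(('jar',jp,[.543,.091],.056),('board',bd,[.475,.335,1.68],0)):
    for names in(('top',),('side',),('top','side')):
        ms=[near(n,q,x0[:2],z) for n in names]
        s=np.array([x0]+[np.add(x0,np.eye(len(x0))[i]*(.015 if i<2 else .1)) for i in range(len(x0))])
        r=minimize(cost,x0,(f,names,ms),method='Nelder-Mead',options=dict(initial_simplex=s,xatol=1e-4,fatol=1e-4)); print(q,names,np.round(r.x,4),round(r.fun,3))
save(ims['top'],'topcrop1.png',None,(100,140,460,330),2.2)
save(ims['top'],'crate1.png',None,(310,200,470,320),5)
save(ims['side'],'crate1s.png',None,(260,220,420,340),5)
```

```text
top jar [2.2 0.9]
jar ('top',) [0.5368 0.0832] 0.111
side jar [1.3 0.9]
jar ('side',) [0.5426 0.0855] 0.088
top jar [2.2 0.9]
side jar [1.3 0.9]
jar ('top', 'side') [0.5409 0.083 ] 0.221
top board [-4.2 -3.7]
board ('top',) [0.482  0.3415 0.2374] 0.273
side board [ 2.7 -4.6]
board ('side',) [0.4875 0.348  0.2602] 0.264
top board [-4.2 -3.7]
side board [ 2.7 -4.6]
board ('top', 'side') [0.4855 0.3436 0.2613] 0.569
```

View pics/crate1.png

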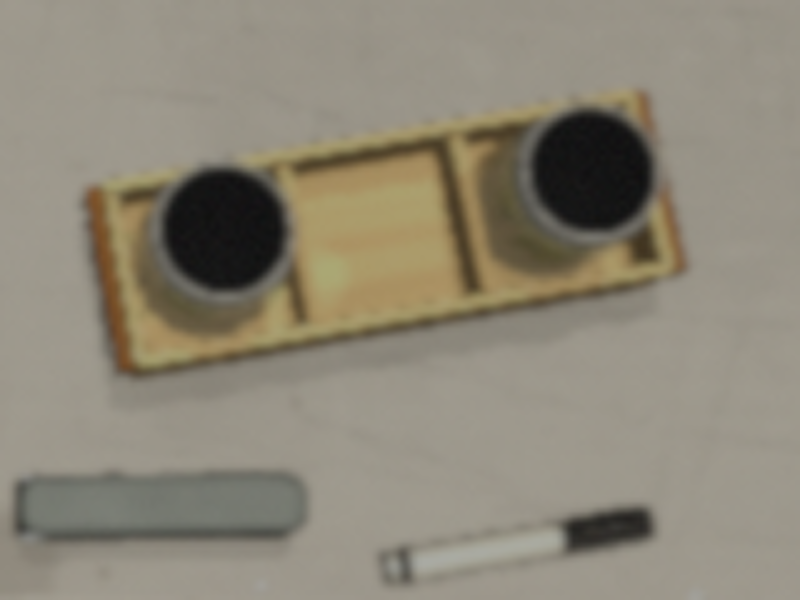

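View pics/crate1s.png

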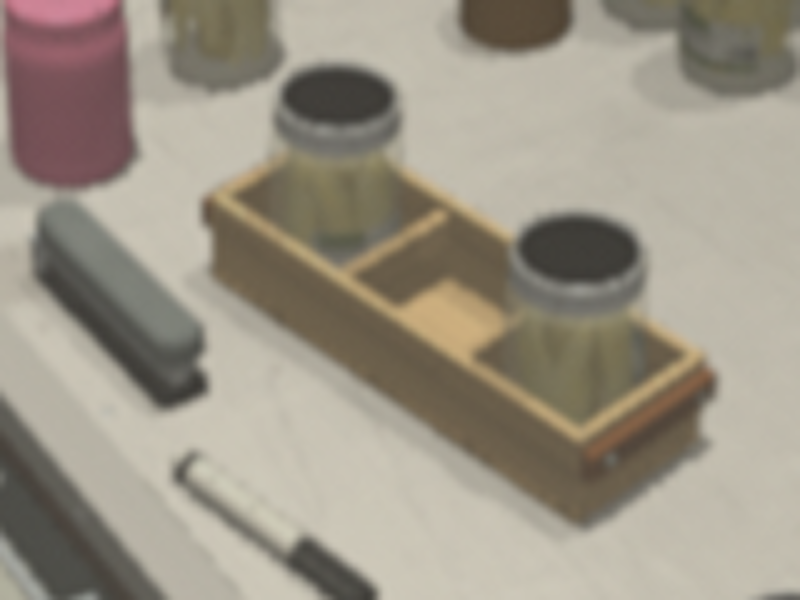

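Run:
```python
from h import *
ims={n:bot.get_image(n) for n in('top','side')}
un=lambda p,x0,y0,s:(np.array(p)+.5)/s-.5+[x0,y0]
T=un([[104,190],[635,93],[668,278],[135,370]],310,200,5); S=un([[215,195],[703,355],[583,438]],260,220,5)
c=lambda a,b:[a*.045,b*.129,.055]
PT=np.array([c(1,1),c(1,-1),c(-1,-1),c(-1,1)]); PS=np.array([c(-1,1),c(1,-1),c(-1,-1)])
def res(x,w):
    r=[]
    if 't' in w:r.append((proj(ims['top'],tf(PT,x[:2],x[2]))-T).ravel())
    if 's' in w:r.append((proj(ims['side'],tf(PS,x[:2],x[2]))-S).ravel())
    return np.concatenate(r)
for w in('t','s','ts'):
    r=least_squares(res,[.5,-.2,.15],args=(w,),x_scale=[.01,.01,.1]); print(w,np.round(r.x,4),np.round(r.fun,1))
x=r.x
P=[]
for z in(0,.055):
  for a in np.linspace(-1,1,30): P+= [[.045,.129*a,z],[-.045,.129*a,z],[.045*a,.129,z],[.045*a,-.129,z]]
P=tf(np.array(P),x[:2],x[2])
for yy in(-.084,.084): P=np.r_[P,circ(tf([[0,yy,0]],x[:2],x[2])[0],.0345,.118)]
P=np.r_[P,circ([.5409,.083],.0345,.112),circ([.5409,.083],.0345,0)]
save(ims['top'],'ovt.png',proj(ims['top'],P),(230,190,470,290),3.3);save(ims['side'],'ovs.png',proj(ims['side'],P),(260,180,420,340),3.7)
save(ims['top'],'bt.png',None,(90,210,230,290),5.7);save(ims['side'],'bs.png',None,(200,165,300,225),8)
```

```text
t [ 0.5019 -0.2019  0.2023] [-0.9 -0.9 -0.4  0.1  1.5  0.  -0.1  0.7]
s [ 0.5094 -0.2035  0.1948] [-0.6 -0.4  1.2 -0.2 -0.6  0.4]
ts [ 0.5046 -0.203   0.2055] [-0.4 -1.9 -0.1 -1.1  2.  -1.3  0.5 -0.3 -2.7  0.4 -0.3  0.  -1.9  0.8]
```

View pics/ovt.png

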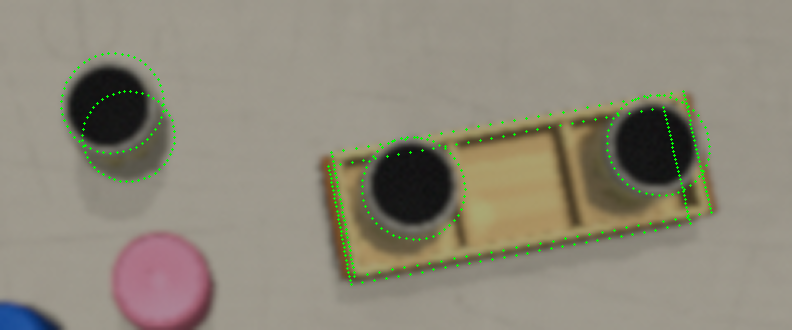

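View pics/ovs.png

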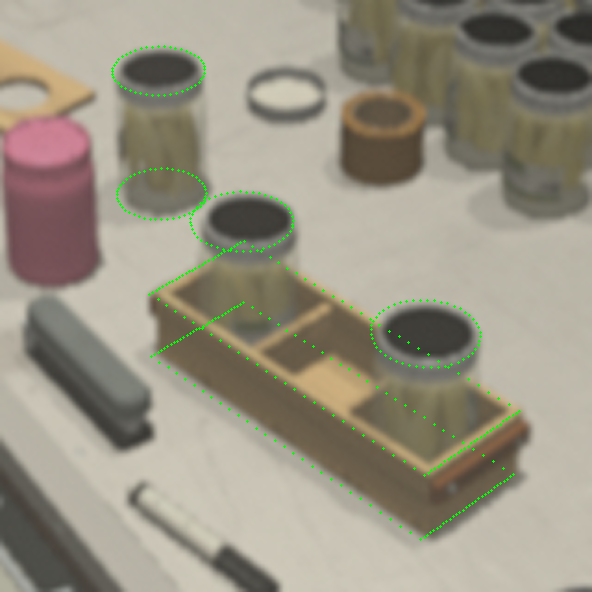

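View pics/bt.png

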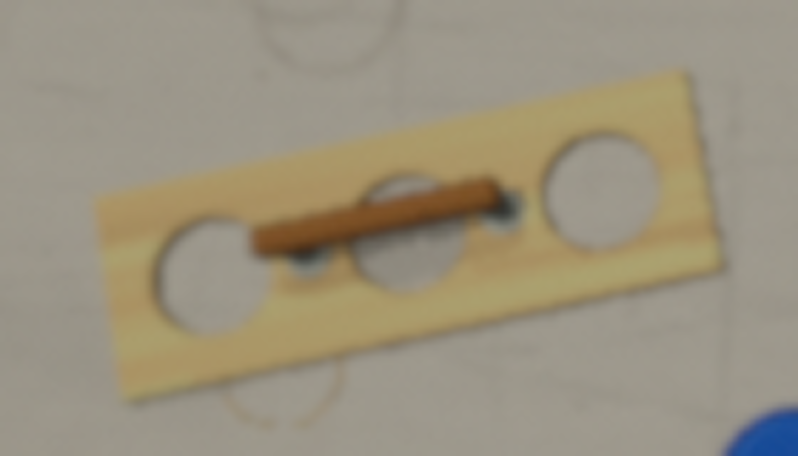

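View pics/bs.png

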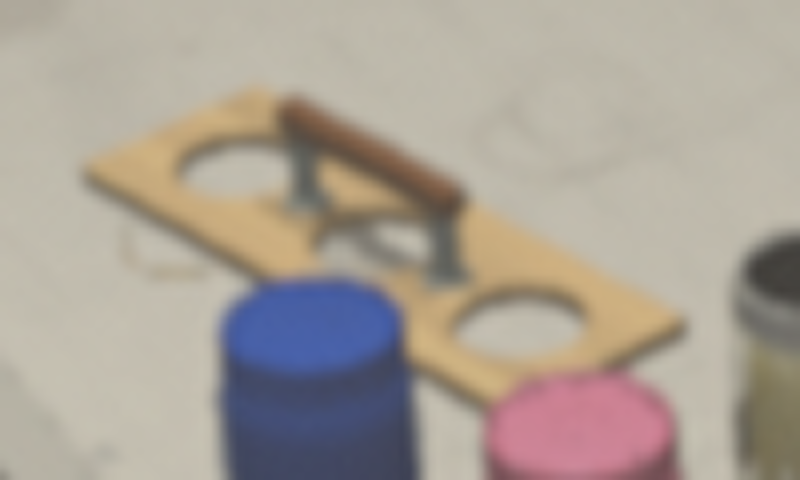

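The wooden-rim corners show the crate at about (0.504, -0.203) with yaw about 0.2 rad. The jar is at about (0.541, 0.084) and the board at about (0.48, 0.34) with similar yaw. The top and side cameras differ by about 7 mm in x, so I'll go over and look with the wrist camera.

```bash
python3 -m creep '[[-0.011,-0.009,-0.001,0.021],[-0.037,-0.033,-0.002,0.075],[-0.074,-0.066,-0.004,0.149],[-0.116,-0.103,-0.007,0.234],[-0.158,-0.141,-0.009,0.32],[-0.202,-0.181,-0.012,0.41],[-0.247,-0.22,-0.014,0.5],[-0.291,-0.26,-0.017,0.591],[-0.336,-0.3,-0.019,0.682],[-0.378,-0.338,-0.022,0.767],[-0.415,-0.371,-0.024,0.841],[-0.452,-0.403,-0.026,0.916],[-0.483,-0.431,-0.028,0.98],[-0.507,-0.453,-0.029,1.028],[-0.52,-0.464,-0.03,1.054],[-0.525,-0.469,-0.03,1.065],[-0.525,-0.469,-0.03,1.065]]' 1
python3 - <<'E'
from h import *
st()
im=bot.get_image('wrist'); save(im,'w1.png'); np.save('w1.npy',im,allow_pickle=True)
E
```

```text
t: 4.08
ee_pos: [0.5548, 0.0161, 0.2612]
tcp_rot: [0.632, 0.775, -0.0, -0.0]
ft_force: [-0.8, 0.8, -0.7]
finger_gap: 1.002
t 4.08 tcp [0.5548 0.0161 0.2612] x [-0.201  0.98   0.   ] y [ 0.98   0.201 -0.   ] z [-0.  0. -1.] gap 1.002 F [-0.8  0.8 -0.7] q [-0.7   0.13  0.66  1.68 -0.08  1.36  0.17]
```

View pics/w1.png

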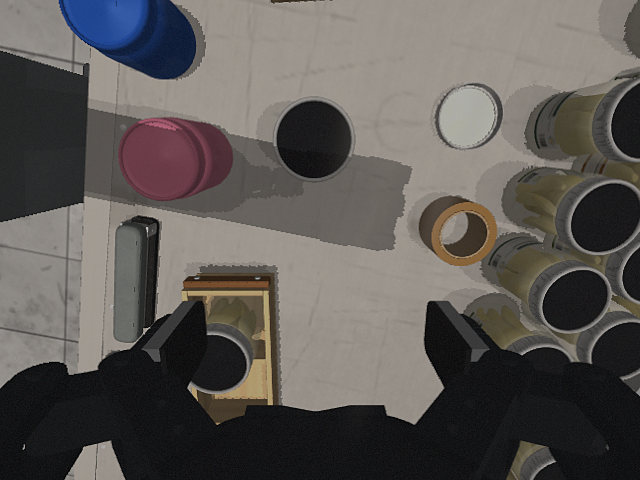

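The wrist view shows the lone jar's lid at (314,139). The crate's left end cleat is at (227,283), nearly square to the image. I'll fit both.

Run:
```python
from h import *
im=np.load('w1.npy',allow_pickle=True).item()
m=sorted(bot.masks_of('jar',bot.get_image('wrist')),key=lambda a:-a['p'])
for a in m[:5]: print(round(a['p'],2),np.round(a['box']))
g=cv2.GaussianBlur(cv2.cvtColor(im['pixels'],cv2.COLOR_RGB2GRAY),(3,3),0)
# dark lid fit
lab=cv2.connectedComponents((g<45).astype(np.uint8))[1]; k=lab==lab[139,314]
c=cv2.fitEllipse(max(cv2.findContours(k.astype(np.uint8),0,1)[0],key=len)); print('dark ellipse',c, back(im,c[0],.112))
b=back(im,c[0],.112)[0]
def ellerr(x): return cv2.fitEllipse(proj(im,circ(x,.03,.112)).astype(np.float32))[0]
print('err',np.array(ellerr(b))-c[0])
for z in (.108,.112): print(z,back(im,[[273.5,139],[354.5,139],[314,97],[314,181]],z))
P=np.r_[circ(b,.0345,.112),circ(b,.0345,0)]
save(im,'w1o.png',proj(im,P),(150,60,400,320),2.3)
save(im,'w1c.png',None,(160,250,300,400),4)
```

```text
0.9 [269.  98. 354. 185.]
0.78 [118. 118. 234. 199.]
0.69 [ 60.   0. 197.  80.]
dark ellipse ((313.0106506347656, 139.27288818359375), (71.56287384033203, 75.67962646484375), 179.8707275390625) [[0.5386334  0.08468217 0.112     ]]
err [-0.0039978  -1.11439514]
0.108 [[0.50851935 0.07879788 0.108     ]
 [0.57010224 0.09142981 0.108     ]
 [0.53321081 0.11496725 0.108     ]
 [0.54576284 0.05351416 0.108     ]]
0.112 [[0.50896186 0.07880852 0.112     ]
 [0.5697099  0.09126921 0.112     ]
 [0.53331859 0.11448756 0.112     ]
 [0.54570046 0.05386756 0.112     ]]
```

View pics/w1o.png

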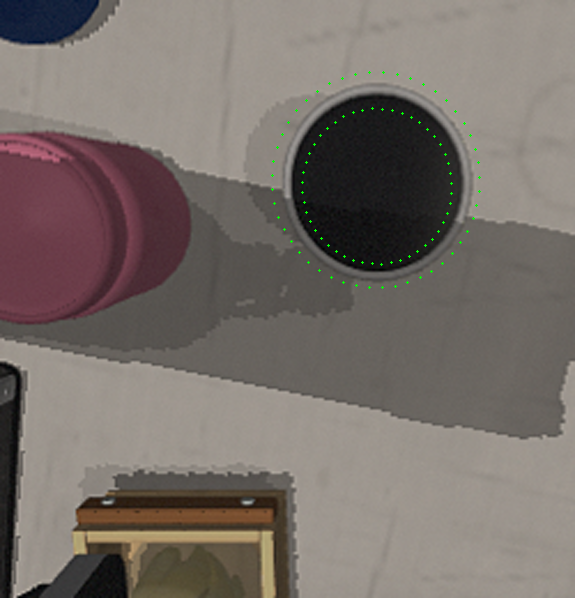

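View pics/w1c.png

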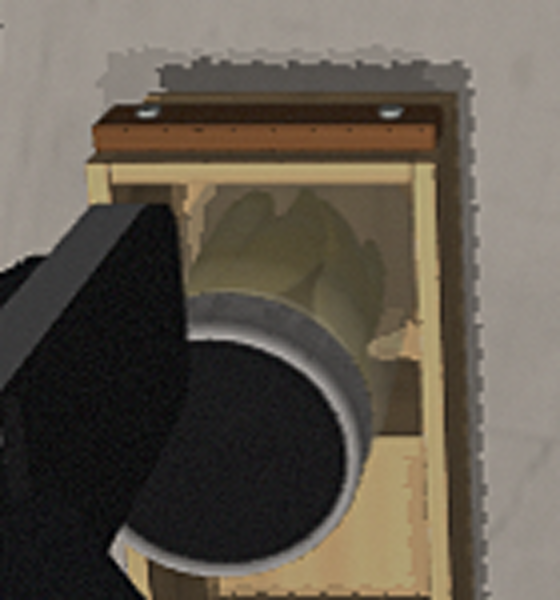

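```bash
python3 -m creep '[[-0.015,-0.006,-0.002,0],[-0.055,-0.021,-0.006,0],[-0.105,-0.04,-0.01,0],[-0.16,-0.062,-0.015,0],[-0.208,-0.08,-0.02,0],[-0.236,-0.091,-0.02,0],[-0.244,-0.094,-0.02,0],[-0.244,-0.094,-0.02,0]]'
python3 - <<'E'
from h import *
st()
im=bot.get_image('wrist'); save(im,'w2.png'); np.save('w2.npy',im,allow_pickle=True)
E
```

```text
t: 5.22
ee_pos: [0.512, -0.2409, 0.2811]
tcp_rot: [0.632, 0.775, 0.0, -0.0]
ft_force: [0.4, 0.3, -0.1]
finger_gap: 0.999
t 5.22 tcp [ 0.512  -0.2409  0.2811] x [-0.202  0.979  0.001] y [ 0.979  0.202 -0.   ] z [-0.     0.001 -1.   ] gap 0.999 F [ 0.4  0.3 -0.1] q [-0.38  0.17  0.85  1.63 -0.13  1.4   0.69]
```

View pics/w2.png

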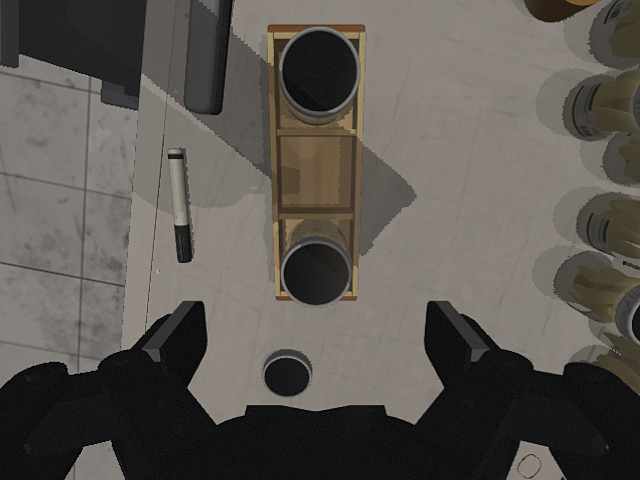

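Run:
```python
from h import *
im=np.load('w2.npy',allow_pickle=True).item()
save(im,'w2a.png',None,(250,10,390,110),5.7);save(im,'w2b.png',None,(250,200,390,310),5.4);
```

```text
(no output)
```

View pics/w2a.png

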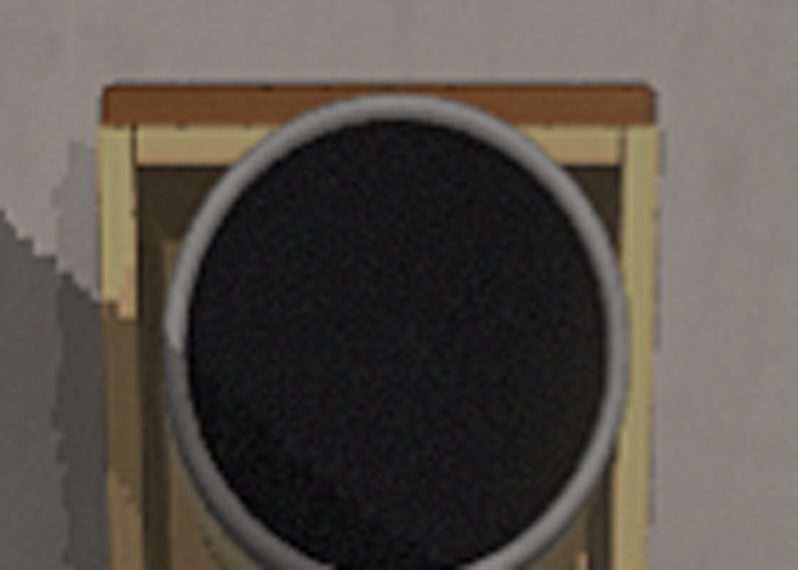

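View pics/w2b.png

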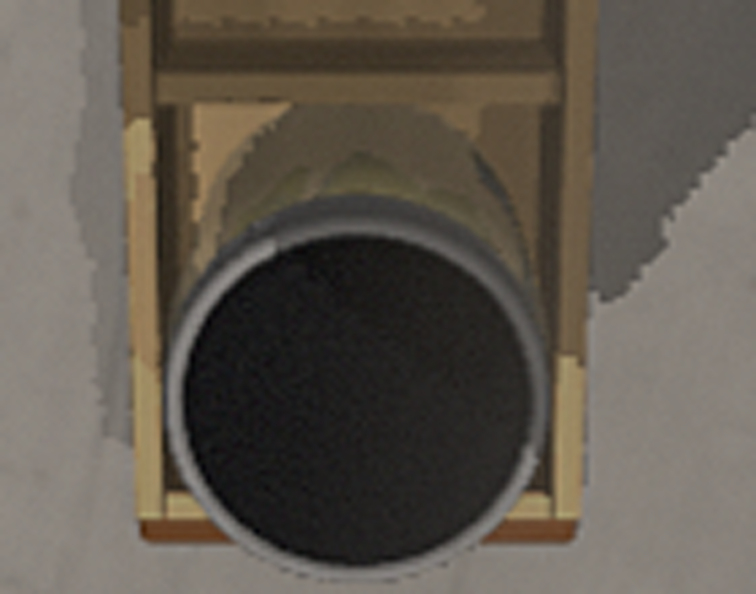

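```bash
cat > crate.py <<'E'
from h import *
im=np.load('w2.npy',allow_pickle=True).item()
un=lambda p,x0,y0,s:(np.array(p)+.5)/s-.5+[x0,y0]
A=np.r_[un([[98,124],[661,124]],250,10,5.7),un([[138,519],[580,521]],250,200,5.4)]
P=np.array([[a*.045,b*.129,.055] for a,b in((-1,1),(1,1),(-1,-1),(1,-1))])
r=least_squares(lambda x:(proj(im,tf(P,x[:2],x[2]))-A).ravel(),[.5,-.2,.2],x_scale=[.01,.01,.1]); print(np.round(r.x,4),np.round(r.fun,1))
w=back(im,A,.055); print(np.round(w,4), 'len',np.linalg.norm(w[0]-w[2]),'wid',np.linalg.norm(w[0]-w[1]),np.linalg.norm(w[2]-w[3]))
x=r.x
g=cv2.cvtColor(im['pixels'],cv2.COLOR_RGB2GRAY)
for u,v,yy in((318,70,.084),(316,272,-.084)):
    # outer rim circle by overlay check; dark ellipse centre
    lab=cv2.connectedComponents((cv2.GaussianBlur(g,(3,3),0)<45).astype(np.uint8))[1]; k=(lab==lab[v,u]).astype(np.uint8)
    c=cv2.fitEllipse(max(cv2.findContours(k,0,1)[0],key=len)); print('lid',c,back(im,c[0],.117)[0],'cell',tf([[0,yy,0]],x[:2],x[2])[0])
Q=[]
for a in np.linspace(-1,1,40): Q+= [[.045,.129*a,.055],[-.045,.129*a,.055],[.039*a,.042-.003,.055],[.039*a,-.039,.055]]
Q=tf(np.array(Q),x[:2],x[2])
for yy in(-.084,.084): Q=np.r_[Q,circ(tf([[0,yy,0]],x[:2],x[2])[0],.031,.118)]
save(im,'w2o.png',proj(im,Q),(240,10,400,320),1.9)
E
python3 crate.py
```

```text
[ 0.5051 -0.2045  0.2036] [-0.4 -0.4  0.5 -0.4 -0.6  0.9  0.5  0.5]
[[ 0.4354 -0.0875  0.055 ]
 [ 0.5227 -0.0695  0.055 ]
 [ 0.4875 -0.3388  0.055 ]
 [ 0.5745 -0.3213  0.055 ]] len 0.2566467192008739 wid 0.08918510863612504 0.0887525788546921
lid ((318.9564208984375, 70.69956970214844), (72.45976257324219, 79.245361328125), 0.810906171798706) [ 0.48989212 -0.12139078  0.117     ] cell [ 0.48808356 -0.12220061  0.        ]
lid ((315.2416076660156, 273.5699462890625), (59.44497299194336, 62.14842987060547), 85.20343017578125) [ 0.52046213 -0.28365841  0.117     ] cell [ 0.52204685 -0.28673174  0.        ]
```

View pics/w2o.png

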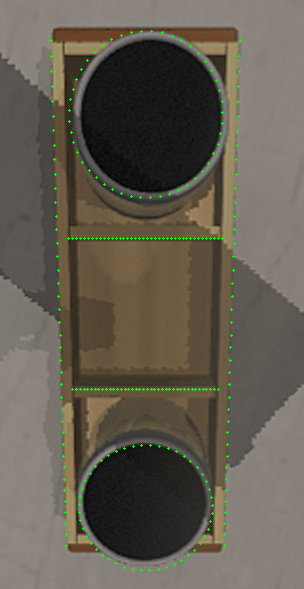

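Crate pose from the wrist view: (0.5051, -0.2045), yaw 0.2036. The overlay fits well, and this agrees with the mean of the other two cameras. Now the jar at (0.5395, 0.0845).

```bash
python3 -m creep '[[0.015,0.004,0.003,0],[0.055,0.016,0.01,0],[0.11,0.032,0.02,0],[0.165,0.049,0.03,0],[0.22,0.065,0.045,0],[0.265,0.079,0.06,0],[0.298,0.089,0.075,0],[0.311,0.0925,0.085,0],[0.313,0.0927,0.095,0],[0.313,0.0927,0.1,0]]'
python3 - <<'E'
from h import *
s,r=st(); print(r.T@(np.array([.5395,.0845,.062])-s['ee_pos']))
im=bot.get_image('wrist'); save(im,'w3.png')
E
```

```text
t: 6.52
ee_pos: [0.5392, 0.0841, 0.1809]
tcp_rot: [0.631, 0.775, -0.0, -0.0]
ft_force: [0.7, -0.0, 1.8]
finger_gap: 1.0
t 6.53 tcp [0.5392 0.0841 0.1809] x [-0.202  0.979  0.001] y [ 0.979  0.202 -0.001] z [-0.001  0.001 -1.   ] gap 1.000 F [ 0.7 -0.   1.8] q [-0.77  0.17  0.6   1.81 -0.1   1.19  0.06]
[0.00020503 0.00048858 0.11892624]
```

View pics/w3.png

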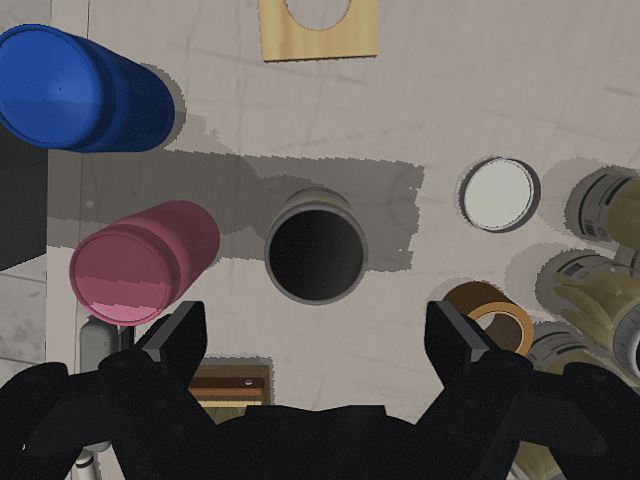

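The lid centre, at column 316, is centred between the fingers. Descending and gripping.

```bash
python3 -m creep '[[0,0.0005,0.015,0],[0,0.0005,0.04,0],[0,0.0005,0.068,0],[0,0.0005,0.092,0],[0,0.0005,0.108,0],[0,0.0005,0.117,0],[0,0.0005,0.119,0],[0,0.0005,0.119,0]]'; python3 -m creep '[[0,0,0,0],[0,0,0,0],[0,0,0,0],[0,0,0,0],[0,0,0,0],[0,0,0,0]]' 0.3 50
python3 - <<'E'
from h import *
st()
im=bot.get_image('wrist'); save(im,'w4.png')
E
```

```text
t: 7.58
ee_pos: [0.5398, 0.084, 0.062]
tcp_rot: [0.632, 0.775, 0.0, -0.0]
ft_force: [0.0, 0.6, -0.1]
finger_gap: 1.0
t: 8.32
ee_pos: [0.5402, 0.0842, 0.0634]
tcp_rot: [0.632, 0.775, 0.001, -0.0]
ft_force: [-3.4, -0.8, 9.8]
finger_gap: 0.77
t 8.32 tcp [0.5402 0.0842 0.0634] x [-0.202  0.979  0.002] y [0.979 0.202 0.001] z [ 0.001  0.002 -1.   ] gap 0.770 F [-3.4 -0.8  9.8] q [-0.73  0.31  0.57  1.93 -0.21  0.96  0.15]
```

View pics/w4.png

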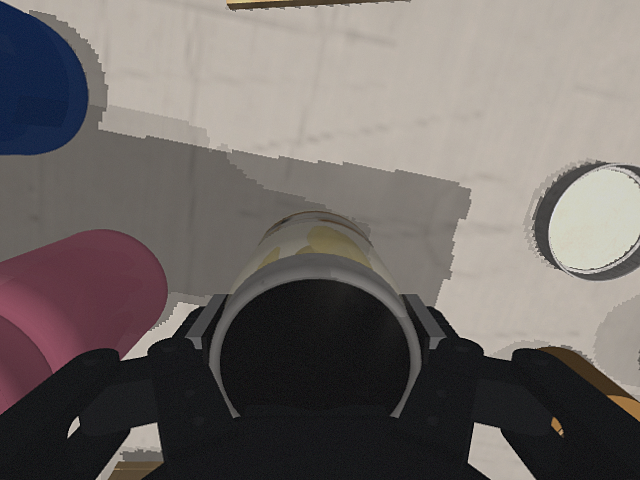

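The gripper closed to 0.77 (about 65 mm) on the jar, which stays centred between the pads. I'll lift straight up first and check that the jar comes along.

```bash
python3 -m creep '[[0,0,-0.004,0],[0,0,-0.015,0],[0,0,-0.038,0],[0,0,-0.07,0],[0,0,-0.105,0],[0,0,-0.135,0],[0,0,-0.15,0],[0,0,-0.155,0],[0,0,-0.155,0]]'
python3 - <<'E'
from h import *
s,r=st(); print(r.T@(np.array([.5051,-.2045,.2])-s['ee_pos']))
im=bot.get_image('wrist'); save(im,'w5.png'); im=bot.get_image('side'); save(im,'s5.png',None,(220,120,420,270),4)
E
```

```text
t: 9.5
ee_pos: [0.5398, 0.0839, 0.2177]
tcp_rot: [0.632, 0.775, 0.0, -0.001]
ft_force: [0.0, 1.5, -3.9]
finger_gap: 0.762
t 9.50 tcp [0.5398 0.0839 0.2177] x [-0.202  0.979  0.001] y [ 0.979  0.202 -0.   ] z [-0.     0.001 -1.   ] gap 0.762 F [ 0.   1.5 -3.9] q [-0.78  0.14  0.61  1.76 -0.08  1.27  0.05]
[-0.2754858  -0.09217017  0.01728958]
```

View pics/w5.png

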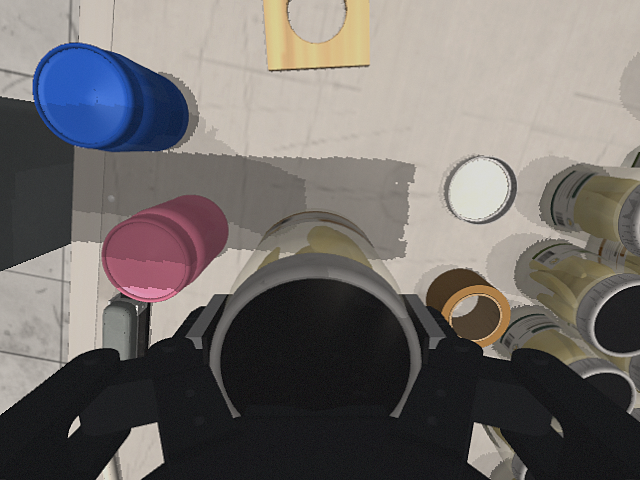

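View pics/s5.png

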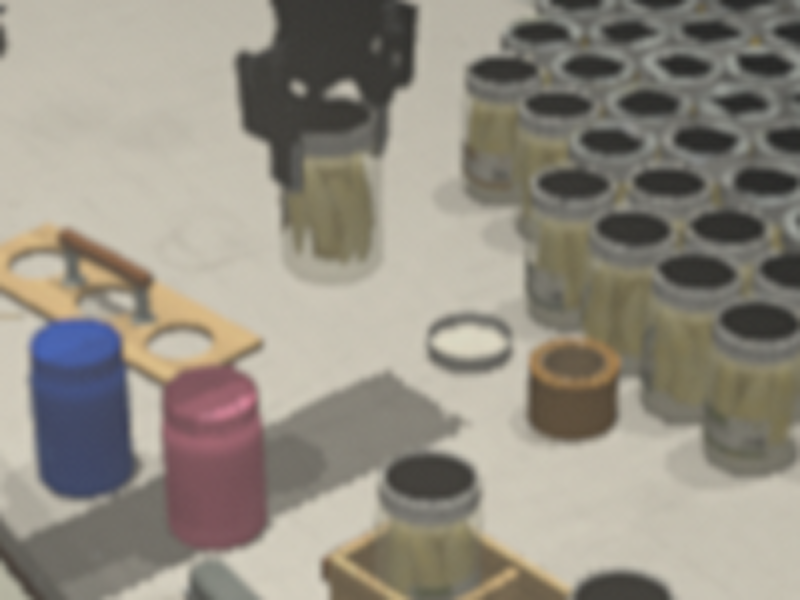

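The jar is held and hanging upright (about 4 N of weight). Carrying it over the empty middle cell, its bottom at about 154 mm and well above the 118 mm lids.

```bash
python3 -m creep '[[-0.008,-0.003,0,0],[-0.03,-0.01,0,0],[-0.068,-0.023,0,0],[-0.115,-0.038,0,0],[-0.162,-0.054,0,0],[-0.208,-0.07,0,0],[-0.246,-0.082,0,0],[-0.267,-0.089,0,0],[-0.275,-0.092,0,0],[-0.276,-0.092,0,0],[-0.276,-0.092,0,0]]'
python3 - <<'E'
from h import *
s,r=st(); print(r.T@(np.array([.5051,-.2045,.2])-s['ee_pos']))
im=bot.get_image('wrist'); save(im,'w6.png'); im=bot.get_image('side'); save(im,'s6.png',None,(260,170,420,320),4)
im=bot.get_image('top'); save(im,'t6.png',None,(300,180,480,300),4)
E
```

```text
t: 10.98
ee_pos: [0.5053, -0.2041, 0.2169]
tcp_rot: [0.631, 0.776, 0.0, -0.001]
ft_force: [0.8, 0.3, -5.1]
finger_gap: 0.766
t 10.97 tcp [ 0.5053 -0.2041  0.2169] x [-0.203  0.979  0.002] y [ 0.979  0.203 -0.001] z [-0.001  0.001 -1.   ] gap 0.766 F [ 0.8  0.3 -5.1] q [-0.44  0.15  0.83  1.77 -0.12  1.27  0.62]
[-0.00037925 -0.000268    0.01686302]
```

View pics/w6.png

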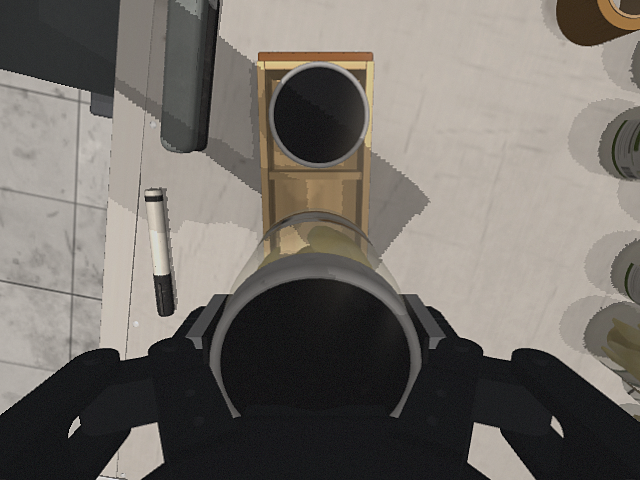

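View pics/s6.png

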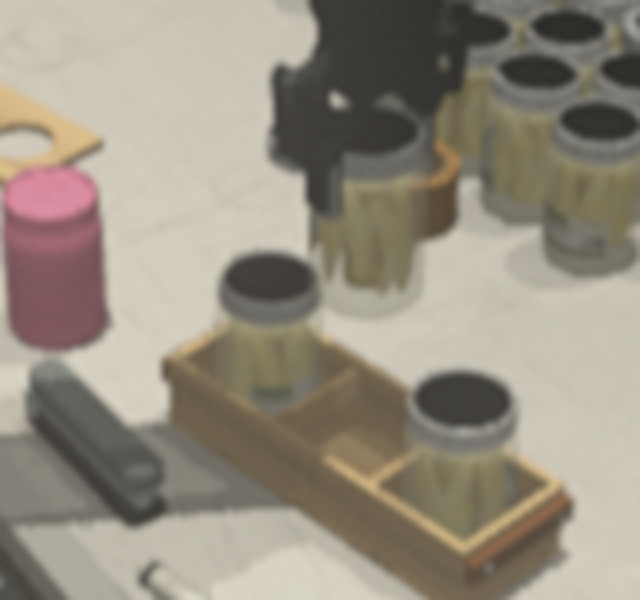

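View pics/t6.png

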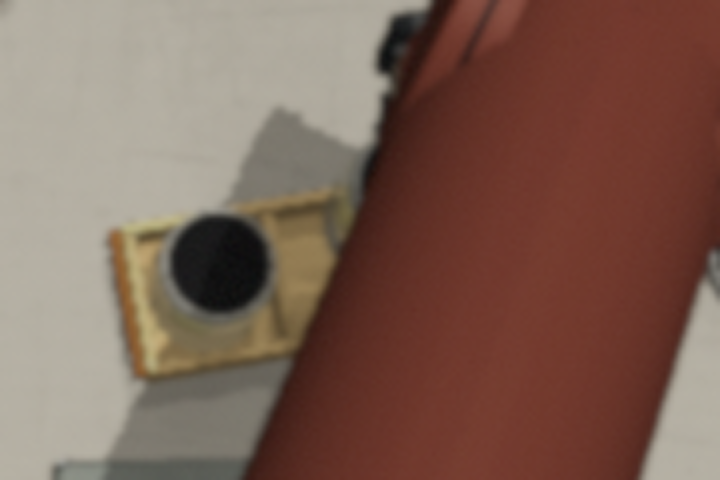

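```bash
python3 -m creep '[[-0.0003,-0.0003,0.01,0],[-0.0003,-0.0003,0.03,0],[-0.0003,-0.0003,0.052,0],[-0.0003,-0.0003,0.072,0],[-0.0003,-0.0003,0.084,0],[-0.0003,-0.0003,0.088,0],[-0.0003,-0.0003,0.088,0]]'
python3 - <<'E'
from h import *
s,r=st(); print(r.T@(np.array([.5051,-.2045,.0694])-s['ee_pos']))
im=bot.get_image('wrist'); save(im,'w7.png',None,(180,0,460,300),2); im=bot.get_image('side'); save(im,'s7.png',None,(280,200,420,320),5)
E
```

```text
t: 12.0
ee_pos: [0.5052, -0.2044, 0.1291]
tcp_rot: [0.631, 0.776, 0.0, -0.001]
ft_force: [0.2, 0.3, -5.2]
finger_gap: 0.766
t 12.00 tcp [ 0.5052 -0.2044  0.1291] x [-0.203  0.979  0.001] y [ 0.979  0.203 -0.001] z [-0.001  0.001 -1.   ] gap 0.766 F [ 0.2  0.3 -5.2] q [-0.4   0.25  0.81  1.88 -0.21  1.1   0.7 ]
[-1.32711693e-04 -6.39785814e-05  5.96914138e-02]
```

View pics/w7.png

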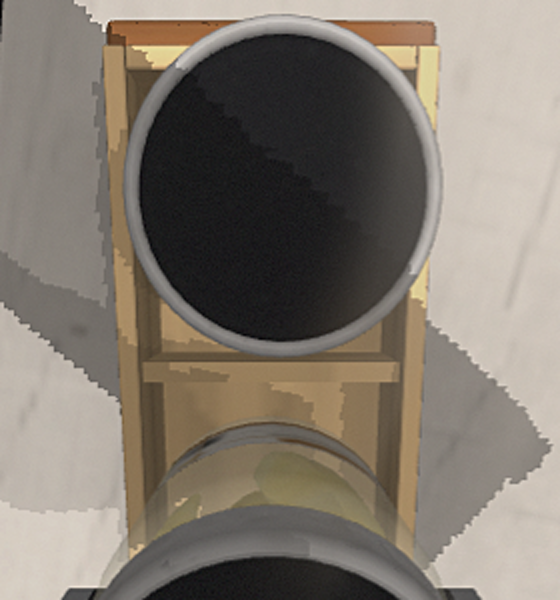

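View pics/s7.png

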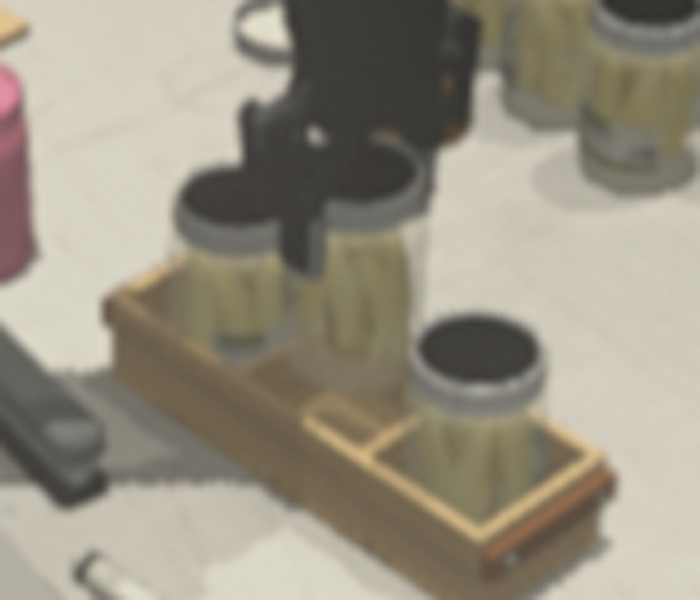

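The jar bottom is centred between the cell walls (crop columns 143 to 400, jar centre about 273). Lowering slowly, with gentle last steps.

```bash
python3 -m creep '[[0,0,0.007,0],[0,0,0.017,0],[0,0,0.028,0],[0,0,0.038,0],[0,0,0.046,0],[0,0,0.051,0],[0,0,0.054,0],[0,0,0.056,0],[0,0,0.0565,0]]'; python3 -m creep '[[0,0,0.0005,0],[0,0,0.001,0],[0,0,0.0015,0],[0,0,0.0015,0]]'
python3 - <<'E'
from h import *
s,r=st(); print(r.T@(np.array([.5051,-.2045,.0694])-s['ee_pos']))
E
```

```text
t: 13.22
ee_pos: [0.5056, -0.2045, 0.0731]
tcp_rot: [0.631, 0.776, 0.0, -0.0]
ft_force: [-0.3, -0.5, -4.2]
finger_gap: 0.767
t: 13.72
ee_pos: [0.5055, -0.2044, 0.0716]
tcp_rot: [0.631, 0.776, 0.0, -0.0]
ft_force: [-0.7, 0.7, -4.7]
finger_gap: 0.769
t 13.72 tcp [ 0.5055 -0.2044  0.0716] x [-0.203  0.979  0.001] y [0.979 0.203 0.   ] z [-0.     0.001 -1.   ] gap 0.769 F [-0.7  0.7 -4.7] q [-0.36  0.33  0.78  1.93 -0.28  0.99  0.76]
[ 3.01658867e-05 -4.49107130e-04  2.20812713e-03]
```

```bash
python3 -m creep '[[0,0,0.0005,0],[0,0,0.001,0],[0,0,0.0015,0],[0,0,0.0015,0]]';python3 -m creep '[[0,0,0.0005,0],[0,0,0.001,0],[0,0,0.001,0]]'
```

```text
t: 14.22
ee_pos: [0.5055, -0.2044, 0.0701]
tcp_rot: [0.631, 0.776, 0.0, -0.0]
ft_force: [-0.1, 1.1, -4.5]
finger_gap: 0.766
t: 14.6
ee_pos: [0.5057, -0.2047, 0.0695]
tcp_rot: [0.631, 0.776, 0.001, -0.0]
ft_force: [-2.7, 0.8, 5.1]
finger_gap: 0.767
```

It touched down (wrist force went from -4.5 to +5.1 N, at the expected height of 69.5 mm). Releasing.

```bash
python3 -m creep '[[0,0,0,0],[0,0,0,0],[0,0,0,0],[0,0,0,0],[0,0,0,0]]' 1; python3 -m creep '[[0,0,-0.005,0],[0,0,-0.02,0],[0,0,-0.045,0],[0,0,-0.08,0],[0,0,-0.12,0],[0,0,-0.16,0],[0,0,-0.19,0],[0,0,-0.205,0],[0,0,-0.21,0],[0,0,-0.21,0]]'
python3 - <<'E'
from h import *
st()
im=bot.get_image('wrist'); save(im,'w8.png'); np.save('w8.npy',im,allow_pickle=True); im=bot.get_image('side'); save(im,'s8.png',None,(260,200,420,320),5)
E
```

```text
t: 15.22
ee_pos: [0.5057, -0.2047, 0.0695]
tcp_rot: [0.631, 0.776, 0.001, -0.0]
ft_force: [-0.6, 0.2, 0.2]
finger_gap: 1.0
t: 16.48
ee_pos: [0.5054, -0.2048, 0.2789]
tcp_rot: [0.631, 0.776, 0.0, -0.001]
ft_force: [-0.0, -0.6, -1.3]
finger_gap: 1.001
t 16.48 tcp [ 0.5054 -0.2048  0.2789] x [-0.203  0.979  0.001] y [ 0.979  0.203 -0.   ] z [-0.001  0.001 -1.   ] gap 1.001 F [-0.  -0.6 -1.3] q [-0.47  0.11  0.84  1.68 -0.08  1.39  0.59]
```

View pics/w8.png

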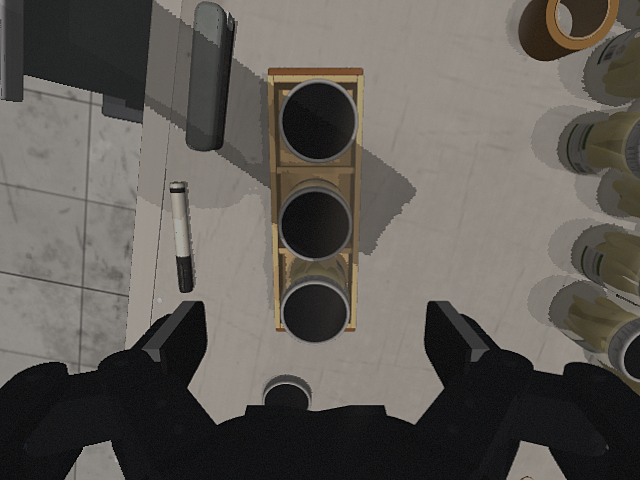

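View pics/s8.png

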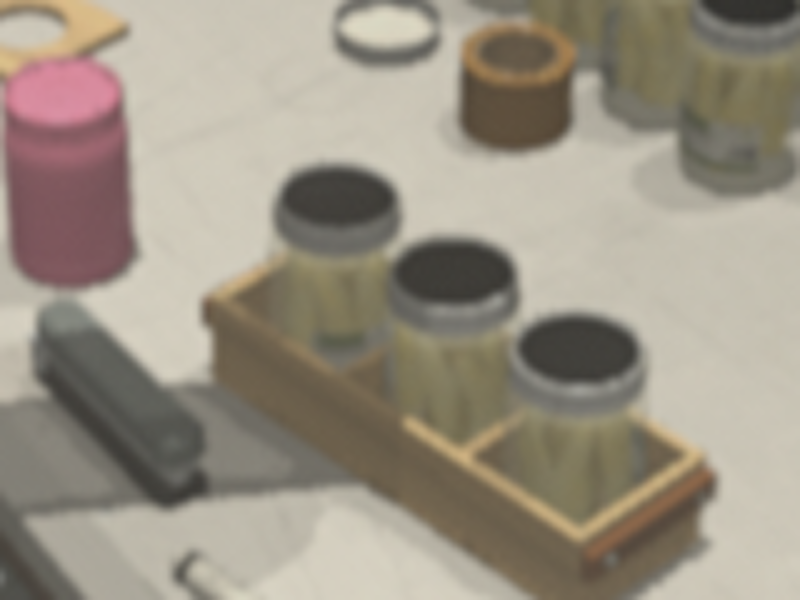

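The lone jar now stands upright in the middle cell; the wrist view shows the three lids in line at (318,120), (316,222) and (316,311). Now over to the board.

```bash
python3 -m creep '[[0.015,0.003,0,0],[0.05,0.009,0,0],[0.1,0.018,0,0],[0.155,0.027,0,0],[0.21,0.037,0,0],[0.265,0.047,0,0],[0.32,0.056,0,0],[0.375,0.066,0,0],[0.425,0.075,0,0],[0.465,0.082,0,0],[0.488,0.086,0,0],[0.497,0.087,0,0],[0.497,0.087,0,0]]'
python3 - <<'E'
from h import *
st()
im=bot.get_image('wrist'); save(im,'w9.png'); np.save('w9.npy',im,allow_pickle=True)
E
```

```text
t: 18.2
ee_pos: [0.4897, 0.2986, 0.2788]
tcp_rot: [0.632, 0.775, -0.0, -0.001]
ft_force: [0.4, -0.7, 0.1]
finger_gap: 0.999
t 18.20 tcp [0.4897 0.2986 0.2788] x [-0.202  0.979  0.001] y [ 0.979  0.202 -0.002] z [-0.002  0.    -1.   ] gap 0.999 F [ 0.4 -0.7  0.1] q [-0.98  0.16  0.4   1.6  -0.06  1.4  -0.36]
```

View pics/w9.png

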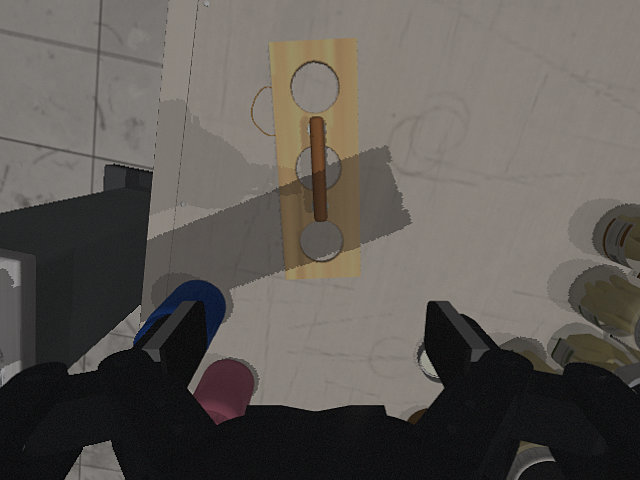

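Run:
```python
from h import *
im=np.load('w9.npy',allow_pickle=True).item()
save(im,'w9a.png',None,(255,30,385,130),6);save(im,'w9b.png',None,(255,190,385,290),6);
```

```text
(no output)
```

View pics/w9a.png

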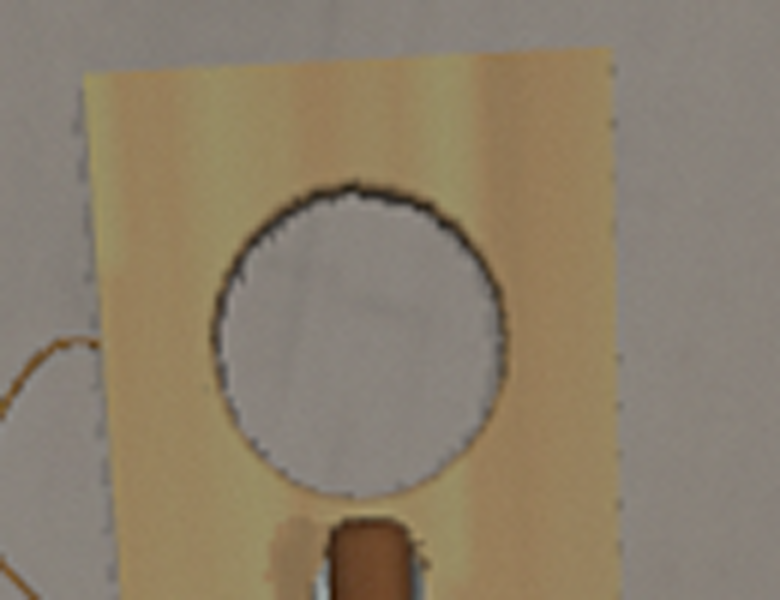

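View pics/w9b.png

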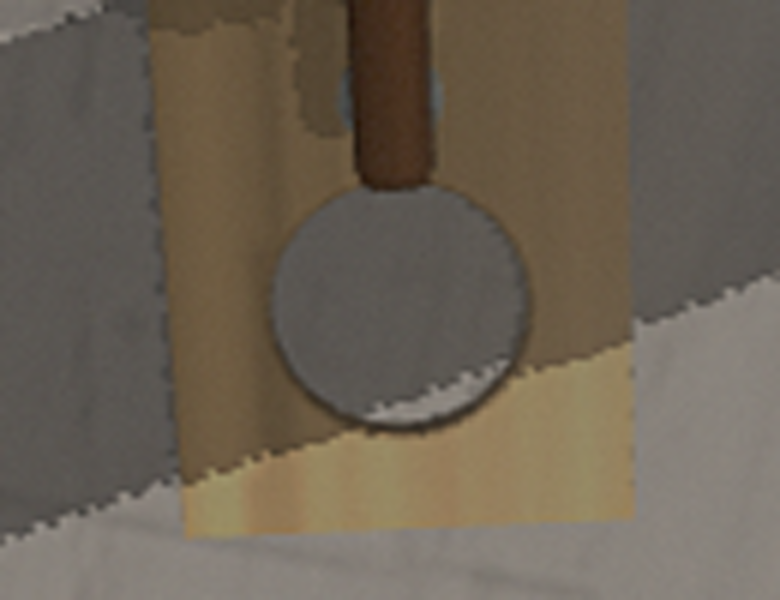

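Run:
```python
from h import *
im=np.load('w9.npy',allow_pickle=True).item()
un=lambda p,x0,y0,s:(np.array(p)+.5)/s-.5+[x0,y0]
A=np.r_[un([[85,73],[612,47]],255,30,6),un([[184,538],[634,518]],255,190,6)]
P=np.array([[a*.045,b*.129,.008] for a,b in((-1,1),(1,1),(-1,-1),(1,-1))])
r=least_squares(lambda x:(proj(im,tf(P,x[:2],x[2]))-A).ravel(),[.48,.34,.2],x_scale=[.01,.01,.1]); print(np.round(r.x,4),np.round(r.fun,1))
H=np.r_[un([[371,519]],255,30,6),un([[395,190]],255,190,6)]; w=back(im,H,.052); print('handle',w,w.mean(0),np.linalg.norm(w[0]-w[1]),np.arctan2(w[1,0]-w[0,0],w[0,1]-w[1,1]))
for z in(.045,.049): w=back(im,H,z);print(z,w.mean(0),np.linalg.norm(w[0]-w[1]))
s,R_=st(); print('delta', R_.T@(np.array([r.x[0],r.x[1],.03])-s['ee_pos']))
```

```text
[0.4838 0.3402 0.2487] [-0.3 -0.2  0.2 -0.3  0.   0.3  0.   0.5]
handle [[0.47142427 0.3901311  0.052     ]
 [0.49618937 0.29085331 0.052     ]] [0.48380682 0.34049221 0.052     ] 0.10232004017510424 0.2444633870589811
0.045 [0.48395231 0.34008229 0.045     ] 0.10426233384604025
0.049 [0.48386917 0.34031653 0.049     ] 0.10315245174836246
t 18.25 tcp [0.4899 0.298  0.2791] x [-0.201  0.98   0.001] y [ 0.98   0.201 -0.001] z [-0.001  0.001 -1.   ] gap 1.002 F [ 0.3 -0.1  0.4] q [-0.98  0.16  0.4   1.6  -0.06  1.4  -0.36]
delta [0.04230277 0.00277686 0.24908892]
```

Board pose: (0.4838, 0.3403), yaw about 0.247. The corners and the handle agree, and the handle measures 104 mm at 45 mm height as specified. Approaching the handle.

```bash
python3 -m creep '[[0.008,0.001,0.01,-0.01],[0.022,0.002,0.04,-0.03],[0.036,0.003,0.08,-0.045],[0.042,0.0028,0.12,-0.045],[0.0425,0.0028,0.155,-0.045],[0.0425,0.0028,0.175,-0.045],[0.0425,0.0028,0.18,-0.045],[0.0425,0.0028,0.18,-0.045]]'
python3 - <<'E'
from h import *
s,r=st(); print(r.T@(np.array([.4838,.3403,.026])-s['ee_pos']), .2475-np.arctan2(r[1,1],r[0,1]))
im=bot.get_image('wrist'); save(im,'w10.png')
E
```

```text
t: 19.25
ee_pos: [0.4841, 0.3401, 0.0994]
tcp_rot: [0.615, 0.789, -0.0, -0.001]
ft_force: [0.3, 0.3, 0.6]
finger_gap: 1.0
t 19.25 tcp [0.4841 0.3401 0.0994] x [-0.245  0.97   0.001] y [ 0.97   0.245 -0.001] z [-0.001  0.001 -1.   ] gap 1.000 F [0.3 0.3 0.6] q [-0.98  0.33  0.36  1.78 -0.13  1.06 -0.33]
[ 0.00023697 -0.00019615  0.07336139] 0.00020800500737611083
```

View pics/w10.png

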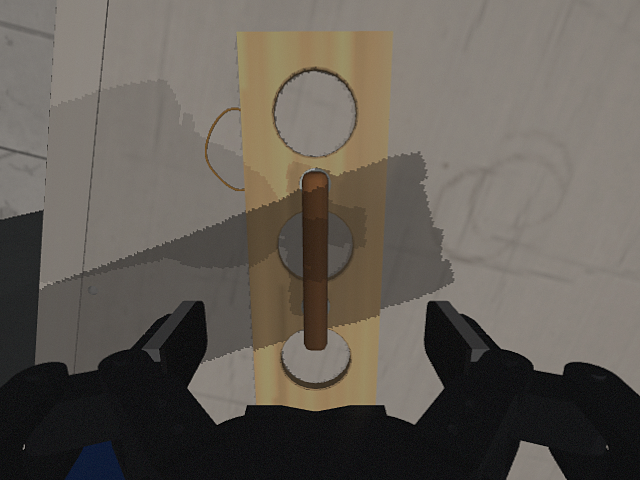

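The handle is centred at column 315 and vertical in the image. Descending and gripping.

```bash
python3 -m creep '[[0,0,0.012,0],[0,0,0.032,0],[0,0,0.052,0],[0,0,0.066,0],[0,0,0.072,0],[0,0,0.0735,0],[0,0,0.0735,0]]'; python3 -m creep '[[0,0,0,0],[0,0,0,0],[0,0,0,0],[0,0,0,0],[0,0,0,0],[0,0,0,0],[0,0,0,0],[0,0,0,0],[0,0,0,0]]' 0 90
python3 - <<'E'
from h import *
st()
im=bot.get_image('wrist'); save(im,'w11.png')
E
```

```text
t: 20.18
ee_pos: [0.4847, 0.3407, 0.0269]
tcp_rot: [0.614, 0.789, 0.001, -0.001]
ft_force: [0.3, -0.4, -0.3]
finger_gap: 1.001
t: 21.3
ee_pos: [0.4848, 0.3408, 0.0272]
tcp_rot: [0.614, 0.789, 0.001, -0.001]
ft_force: [-0.8, -2.1, 4.6]
finger_gap: 0.146
t 21.30 tcp [0.4848 0.3408 0.0272] x [-0.245  0.97   0.002] y [0.97  0.245 0.001] z [ 0.     0.002 -1.   ] gap 0.146 F [-0.8 -2.1  4.6] q [-0.96  0.42  0.34  1.83 -0.17  0.92 -0.3 ]
```

View pics/w11.png

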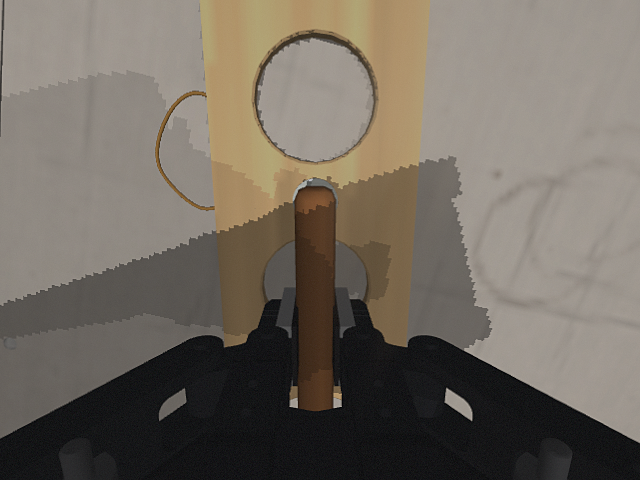

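Handle gripped (gap about 12–14 mm, as for the 14 mm bar). Lifting straight up.

```bash
python3 -m creep '[[0,0,-0.004,0],[0,0,-0.015,0],[0,0,-0.04,0],[0,0,-0.075,0],[0,0,-0.115,0],[0,0,-0.155,0],[0,0,-0.19,0],[0,0,-0.21,0],[0,0,-0.215,0],[0,0,-0.215,0]]'
python3 - <<'E'
from h import *
s,r=st(); print(r.T@(np.array([.5051,-.2045,.242])-s['ee_pos']), .2036-np.arctan2(r[1,1],r[0,1]))
im=bot.get_image('wrist'); save(im,'w12.png'); im=bot.get_image('side'); save(im,'s12.png',None,(170,80,370,230),4)
E
```

```text
t: 22.6
ee_pos: [0.4845, 0.3401, 0.2418]
tcp_rot: [0.615, 0.789, 0.001, -0.001]
ft_force: [-0.6, 0.2, -3.5]
finger_gap: 0.143
t 22.60 tcp [0.4845 0.3401 0.2418] x [-0.245  0.97   0.002] y [0.97  0.245 0.   ] z [-0.     0.002 -1.   ] gap 0.143 F [-0.6  0.2 -3.5] q [-1.01  0.21  0.38  1.61 -0.08  1.33 -0.37]
[-0.53307515 -0.11335498 -0.00118556] -0.04366251221175396
```

View pics/w12.png

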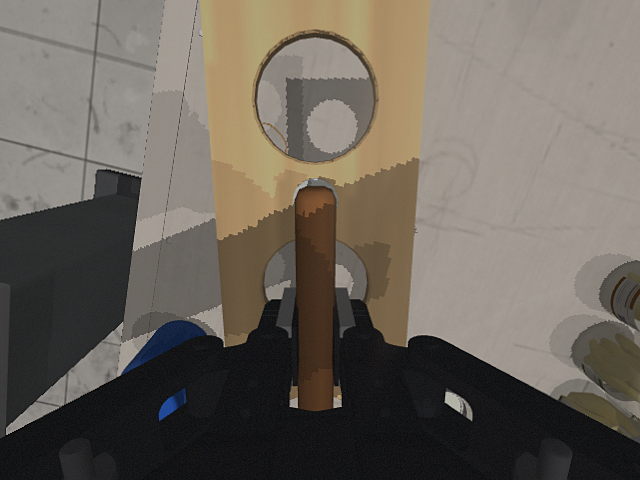

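View pics/s12.png

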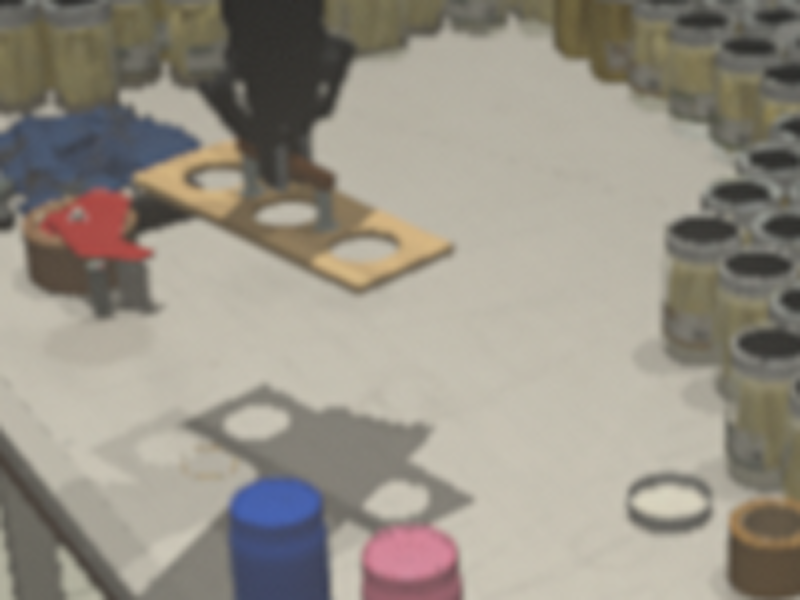

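The board hangs level with no slip, its windows at the same pixels as before the lift. Carrying it across at about 0.21 m underside height.

```bash
python3 -m creep '[[-0.008,-0.002,0,0],[-0.026,-0.006,0,0.002],[-0.055,-0.012,0,0.005],[-0.092,-0.02,0,0.008],[-0.135,-0.029,0,0.011],[-0.18,-0.038,0,0.015],[-0.226,-0.048,0,0.019],[-0.272,-0.058,0,0.022],[-0.318,-0.067,0,0.026],[-0.364,-0.077,0,0.03],[-0.408,-0.087,0,0.033],[-0.448,-0.095,0,0.037],[-0.482,-0.102,0,0.04],[-0.508,-0.108,0,0.042],[-0.524,-0.111,0,0.0435],[-0.531,-0.113,0,0.0435],[-0.533,-0.1133,0,0.0435],[-0.533,-0.1133,0,0.0435]]'
python3 - <<'E'
from h import *
s,r=st(); print(r.T@(np.array([.5051,-.2045,.161])-s['ee_pos']), .2036-np.arctan2(r[1,1],r[0,1]))
im=bot.get_image('wrist'); save(im,'w13.png'); im=bot.get_image('side'); save(im,'s13.png',None,(240,150,440,300),4)
E
```

```text
t: 24.95
ee_pos: [0.5047, -0.2042, 0.2405]
tcp_rot: [0.631, 0.776, 0.0, -0.001]
ft_force: [0.2, 0.5, -2.7]
finger_gap: 0.148
t 24.95 tcp [ 0.5047 -0.2042  0.2405] x [-0.203  0.979  0.002] y [ 0.979  0.203 -0.001] z [-0.001  0.001 -1.   ] gap 0.148 F [ 0.2  0.5 -2.7] q [-0.46  0.13  0.84  1.74 -0.1   1.31  0.61]
[-0.00052774  0.0003564   0.07950232] -0.0006512635714951698
```

View pics/w13.png

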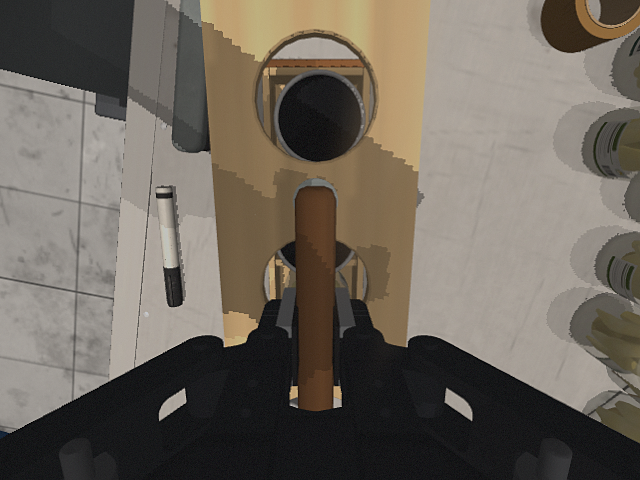

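View pics/s13.png

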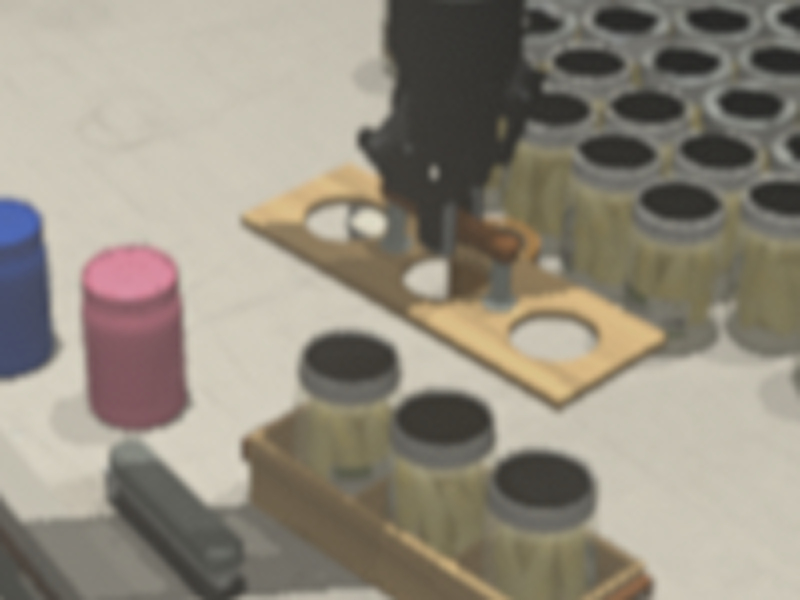

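The board sits over the crate at the right yaw, still about 95 mm above the lids. Lowering most of the way and checking again.

```bash
python3 -m creep '[[0,0,0.006,0],[-0.0003,0.0003,0.018,0],[-0.0005,0.0004,0.034,0],[-0.0005,0.0004,0.05,0],[-0.0005,0.0004,0.06,0],[-0.0005,0.0004,0.065,0],[-0.0005,0.0004,0.065,0],[-0.0005,0.0004,0.065,0]]'
python3 - <<'E'
from h import *
s,r=st(); print(r.T@(np.array([.5051,-.2045,.161])-s['ee_pos']), .2036-np.arctan2(r[1,1],r[0,1]))
im=bot.get_image('wrist'); save(im,'w14.png'); im=bot.get_image('side'); save(im,'s14.png',None,(260,190,420,310),5)
E
```

```text
t: 26.05
ee_pos: [0.5057, -0.2043, 0.1759]
tcp_rot: [0.631, 0.776, 0.0, -0.0]
ft_force: [0.0, -0.6, -2.2]
finger_gap: 0.143
t 26.05 tcp [ 0.5057 -0.2043  0.1759] x [-0.203  0.979  0.001] y [ 0.979  0.203 -0.   ] z [-0.     0.001 -1.   ] gap 0.143 F [ 0.  -0.6 -2.2] q [-0.43  0.2   0.83  1.83 -0.16  1.19  0.66]
[-7.33482541e-05 -5.77651012e-04  1.49352053e-02] -0.0012662425635692753
```

View pics/w14.png

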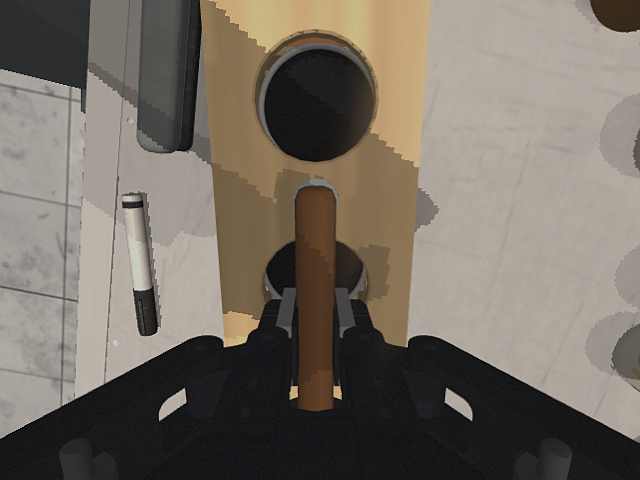

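View pics/s14.png

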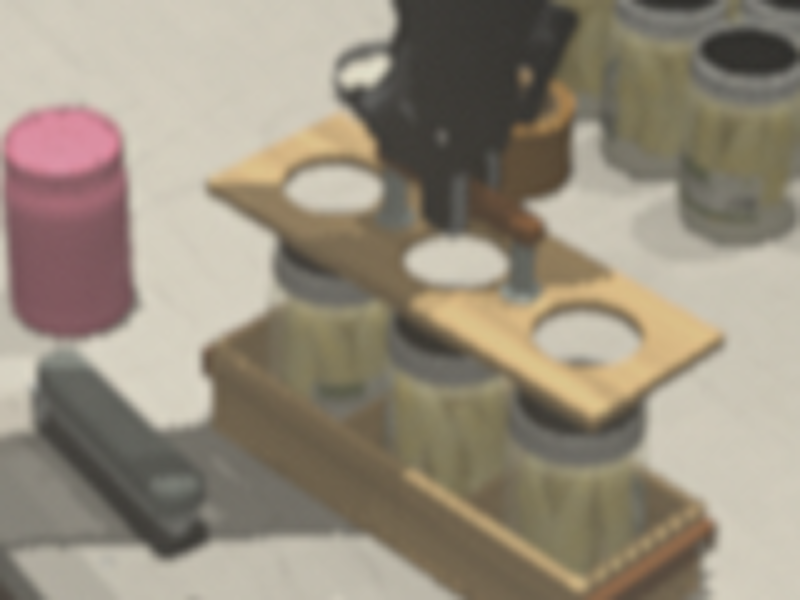

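```bash
python3 -m creep '[[0,0,0.002,0],[0,-0.0003,0.005,0],[0,-0.0005,0.009,0],[0,-0.0005,0.012,0],[0,-0.0005,0.014,0],[0,-0.0005,0.0147,-0.001],[0,-0.0005,0.0147,-0.001],[0,-0.0005,0.0147,-0.001]]'
cat > chk.py <<'E'
from h import *
import sys
s,r=st(); print(r.T@(np.array([.5051,-.2045,.161])-s['ee_pos']), .2036-np.arctan2(r[1,1],r[0,1]))
zb=s['ee_pos'][2]-.0272; x=s['ee_pos'][:2]; yaw=np.arctan2(r[1,1],r[0,1]); print('board z',zb)
Q=[]
for a in np.linspace(-1,1,40): Q+= [[.045,.129*a,.008],[-.045,.129*a,.008],[.045*a,.129,.008],[.045*a,-.129,.008]]
Q=np.array(Q)
for yy in(-.084,0,.084): Q=np.r_[Q,circ([0,yy],.025,.008)]
Q=tf(Q,x,yaw,zb)
im=bot.get_image('wrist'); save(im,'w15.png',proj(im,Q))
im=bot.get_image('side'); save(im,'s15.png',proj(im,Q),(260,190,420,310),5)
E
python3 chk.py
```

```text
t: 27.15
ee_pos: [0.5052, -0.2044, 0.1613]
tcp_rot: [0.631, 0.776, 0.0, -0.0]
ft_force: [0.2, -0.7, -2.9]
finger_gap: 0.144
t 27.15 tcp [ 0.5052 -0.2044  0.1613] x [-0.204  0.979  0.001] y [0.979 0.204 0.   ] z [-0.     0.001 -1.   ] gap 0.144 F [ 0.2 -0.7 -2.9] q [-0.42  0.21  0.83  1.85 -0.17  1.16  0.67]
[-9.34544325e-05 -1.44791089e-04  3.44371028e-04] -0.0023329313003888075
board z 0.1341445102961005
```

View pics/w15.png

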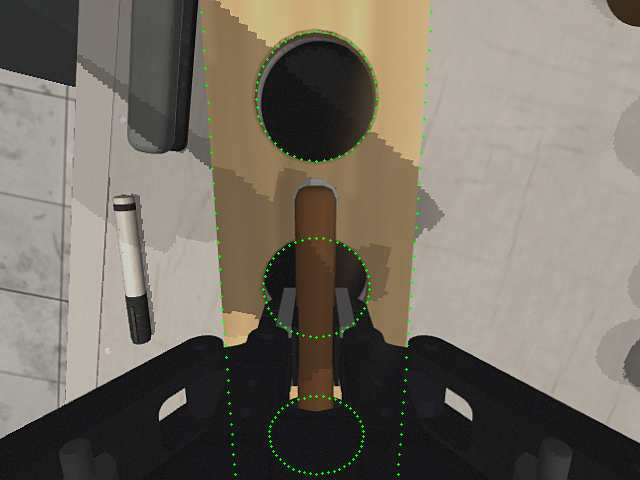

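View pics/s15.png

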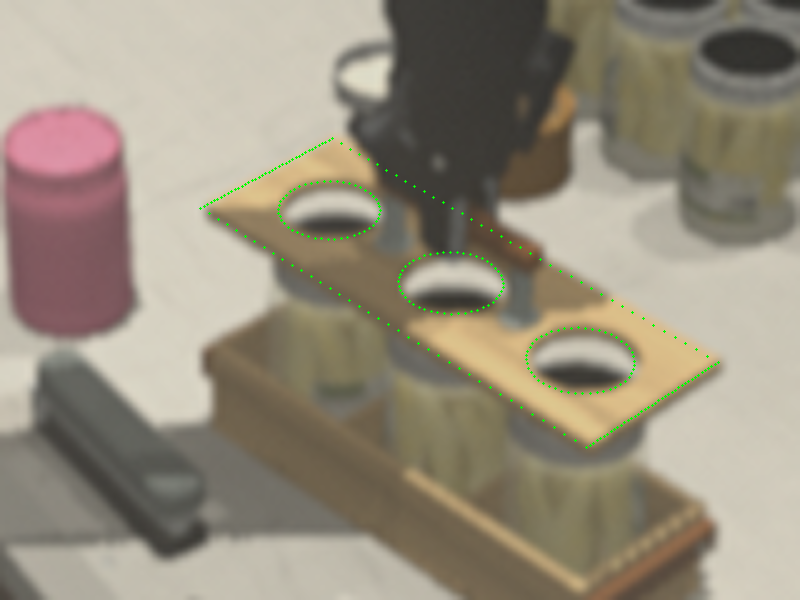

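The predicted outline matches the board in both views to about a pixel. A lid shows the same way in each window, and the underside is at about 134 mm, 16 mm above the lids. I'll hold briefly and check for drift before handing in.

```bash
python3 -m creep '[[0,0,0,0],[0,0,0,0],[0,0,0,0],[0,0,0,0]]'
python3 - <<'E'
from h import *
s,r=st(); print(r.T@(np.array([.5051,-.2045,.161])-s['ee_pos']), np.abs(s['joint_velocities']).max())
im=bot.get_image('side')
for q in('stapler','tape_roll','marker','lid_0'):
    print(q,[(round(a['p'],2),np.round(a['box']).tolist()) for a in bot.recognise(q,im)[:2]])
print(bot.finish_job())
E
```

```text
t: 27.75
ee_pos: [0.5052, -0.2044, 0.1613]
tcp_rot: [0.631, 0.776, 0.0, -0.0]
ft_force: [0.8, 0.3, -2.6]
finger_gap: 0.14
t 27.75 tcp [ 0.5052 -0.2044  0.1613] x [-0.204  0.979  0.001] y [0.979 0.204 0.   ] z [-0.     0.001 -1.   ] gap 0.140 F [ 0.8  0.3 -2.6] q [-0.42  0.21  0.83  1.85 -0.17  1.16  0.67]
[-0.00010459 -0.00010431  0.00032641] 0.0011064237403811926
stapler [(0.73, [269.0, 259.0, 302.0, 302.0])]
tape_roll [(0.7, [362.0, 211.0, 375.0, 230.0]), (0.35, [315.0, 231.0, 338.0, 274.0])]
marker []
lid_0 [(0.59, [405.0, 339.0, 435.0, 362.0]), (0.25, [362.0, 206.0, 375.0, 228.0])]
the job is handed in; nothing more can be done
None
```

I handed the job in at about 28 s with the jar loaded and the board held still over the crate. Handing in reports no verdict.

**Jar:** I lowered the lone jar into the empty middle cell until it touched down, with about 10 N of added force on the wrist. Then I let go of it. The pictures afterwards showed it upright and in line with the two packed jars.

**Board:** I lifted the board by its handle and carried it across at about 0.21 m. It is now held over the crate, and the drawn outline matches it to about a pixel in the side and wrist views:

| Check | Reading |
|---|---|
| Centre | within about 0.2 mm of the measured crate centre (camera calibration is only good to about 2 mm) |
| Yaw error | about 0.002 rad |
| Tilt | level to about 0.001 rad |
| Underside height | about 134 mm, 16 mm above the lids |
| Joint speeds | about 0.001 rad/s or less |
| Wrist force | about -2.6 N, roughly the board's own weight |

**Checks that failed or disagreed:**
- **Crate position:** The top and side cameras differed by about 7 mm on the crate's x at first. The wrist view fell between them, and I used that.
- **Other things on the table:** In the final side picture the stapler and `lid_0` were where they started. The tape roll was partly hidden behind the arm, but what showed of it was in place. The network did not report the marker, though I saw it lying untouched in the last wrist pictures. I did not look for `lid_1` in that last check, and nothing came near it.

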